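# Lever open the recorder's snap-down lid

## Robot

A 6-joint arm with a two-finger parallel gripper is mounted at the origin on the work surface. World frame = base frame: x ahead of the robot, y to its left, z up, the work surface at z = 0. Lengths are in m, angles in rad, forces in N, time in s.
With the tool pointing down it reaches from about 0.35 to 0.875 m from the base axis. Payload 4.2 kg.
Tool frame: the origin (TCP) lies on the mounting face of the last link; the fingertips stand 182 mm ahead of it and the grasp point (between the pads) lies 164 mm ahead of it; z points along the fingers, y is the line along which they close (so a half turn about z gives the same grasp; the last joint's range is limited). The gripper opens to 87 mm and grips with 3 to 60 N. Pads are 19 mm wide; open, the fingers measure 117 mm over their backs; the gripper's body (75 mm by 190 mm) begins 51 mm behind the grasp point.
Start: joints at [1.562, 0.385, 0.008, 0, -1.194, -0.259], TCP at [0.165, 0.603, 0.405] pointing down, gripper open.
Joint ranges: [-3.14, 3.14], [-1.21, 2.06], [-1.07, 1.41], [-3.16, 2.05], [-2.99, -0.16], [-3.1, 3.1]. Speed limits (rad/s): [2.79, 2.79, 3.14, 3.14, 3.14, 3.14].

## Interface

Orientations are given as a unit quaternion [x, y, z, w].
In Python, from bench import env gives the robot as it stands.
- The arm moves only by the tool step_arm, never from a script. Its argument "steps" is a list of rows, each an object of numbers: "fingers": the opening, from 0 (shut) to 1 (fully open); "dx", "dy", "dz": the shift along the world's x, y, z in cm; "ax", "ay", "az": the turn, a rotation vector about the world's x, y, z in degrees. In form: [{"fingers": .., "dx": .., "dy": .., "dz": .., "ax": .., "ay": .., "az": ..}, ...]. A call has 1 to 8 rows; each row shifts and turns the commanded pose from where the row before left it; what a row does not reach is not made up. A row lasts 1/12 s, in which the tool goes at most 41.7 mm and 7.16 degrees, less where a joint would pass 70% of its speed; a pose out of reach is approached as far as the arm can. A call with a gripper value outside its range is refused whole. The fingers move at their own pace and stop on an object; the grip force is fixed at half the most. Time passes only in rows, so rows that do not move let the fingers close. It gives the time, the measured TCP pose, the force, the opening and the grip force at its end, in the units of the state.
- env.get_obs(): the state, without advancing time (a new reading comes with each control period).
- env.capture(name): name is "scene" or "top" or "wrist"; returns (picture, depth): 480x640x3 uint8, blue, green, red; 480x640 float32, m along the optical axis (not along the pixel's ray), 0 where there is no reading.
- env.camera_model(name): a dict with "fx", "fy", "cx", "cy" (pixels), "extrinsics" (4x4, takes a point from world to camera coordinates). Camera axes: x right, y down, z forward; pixel columns grow to the right and rows downward; lengths in m; the calibration is good to about 2 mm. A picture is of the moment at which its call begins: read the wrist's pose just before it. camera_model takes no time and is no camera call; for the wrist camera it gives the pose at the moment of the call.
- env.job_done(): hands the job in; it is judged then, once.
Trained networks look in the newest picture that a camera, given by its name, has taken for a name from the list of things; names that differ only in an ending like _2 or _b are one class to them, and where a whole thing is asked for, a point or a joint stands for the part that bears it (a point fixed in the world has none). Each returns a list of dicts, best first, with "confidence" (0 to 1); they miss things now and then, are a little off and sometimes report something else, mostly with a low value. They report only what shows in the picture. A call takes as long as a camera call. They do not tell look-alikes from the thing itself.
- env.search_frame(query, camera): "point" ([x, y, z] in m, in the coordinates of the camera as it stood for that picture, good to about 4 mm: the middle of the surface that is visible of it).
The state is a dict: "t": time; "q": joint angles; "qd": joint speeds; "effort": joint torques, N m; "tool_pos": TCP position; "eef_rot": TCP orientation; "force": force on the tool from outside, world axes, zero at the start; "torque": the same for the moment, N m; "opening": opening from 0.0 (shut) to 1.0 (fully open); "gripper_force": force on a finger pad.
Only numpy, scipy, OpenCV 4.12 (cv2) and the standard library are available. Lean on these libraries where they do the work, as an engineer would, in place of code of your own. Each camera call takes 0.05 s, during which the arm holds its last target. There are 200 camera calls.

## Task

Take the orange-handled opening tool from the repair mat and, with its blade in the notch at the front, lever the grey recorder's snapped-down lid loose; do not pull or push at the lid with the gripper before it has come loose. Raise the lid on the tool and swing it over backwards until it rests fully open on its stop, then lay the tool down flat on the repair mat again. Leave the other things on the bench where they are.

Things in the scene. Friction and masses are not known exactly. Their poses are not given: they have to be found in the camera images.
- recorder: Grey instrument enclosure, 150 (x) x 200 (y) x 86 mm without its lid, screwed on a fixed plywood board (185 x 250 mm, 12 to 20 mm thick); origin at the centre of its underside on the board, x points from its front (the notch side, 75 mm before the origin) to its hinge side, z up. Hollow, walls 4 mm, a circuit board inside up to 35 mm high. Its light-grey lid covers it flush all round.
- notch (a point): Mouth of the pry notch, in the middle of the recorder's front face, 84 mm above its underside: a dark slot just under the lid, 26 mm wide, 4 mm high (this point at mid height), 16 mm deep to a solid back wall; its roof is the underside of the lid. Axes as the recorder's: x points into the notch. Its floor's front edge is the fulcrum. A yellow line below and a yellow bar on the lid's top mark it.
- lid_hinge (a point): Middle of the lid's hinge axis, along the recorder's y, at its rear edge, 75 mm behind its origin and 86 mm above it, level with the lid's underside.
- lid_edge (a point): Middle of the lid's lower front edge, 150 mm from the hinge axis, level with it when shut; moves with the lid. The lid is a rigid plate 150 x 200 x 13 mm (16 mm in its middle), about 180 g, flat underneath but for two small snap tongues, 20 mm wide and 12 mm long, 12 mm behind its front edge and 60 mm to each side of the middle.
- lid (a joint): Lid angle, rad: 0 shut and snapped, 1.9 fully open on its stop, leaning back past upright. A hidden spring catch holds it: some 12 to 16 N up at the front edge, letting go once that edge has risen about 4 mm (0.03 rad). Then it swings freely: let go below 1.5 rad it falls back, to 0.05 rad ajar or shut; past 1.65 rad it falls open by itself.
- opener: Opening tool lying flat, about 60 g, 152 mm long: orange handle 90 x 14 x 16 mm with a black butt, then a flat steel blade 62 long, 12 wide, 2 mm thick, faces up and down, at mid height of the handle. Origin under the handle at the centre of mass, 30 mm behind the handle's front end; x points to the tip, z up. Two other tools lie beside it, some 80 mm apart, in any order.
- opener_grip (a point): Middle of the opener's handle section over its origin, 8 mm above its underside (11 mm above the bench as it lies on the mat); 14 mm wide across y, 16 mm high.
- opener_tip (a point): Middle of the opener's blade tip, 92 mm ahead of opener_grip along its x.
- opener_butt (a point): Butt end of the opener's handle, 60 mm behind opener_grip.
- repair_mat: Blue-green flat mat fixed on the bench, 260 x 260 mm, 3 mm thick; origin at the centre of its underside.
- screwdriver: Blue-handled screwdriver, 170 mm long, lying on the mat; leave alone.
- brush: Wide cleaning brush, 170 mm long, lying on the mat; leave alone.
- mug: White mug, 80 mm across and 95 mm high; leave alone.
- solvent: White plastic bottle with a blue cap, 60 mm across and 150 mm high; leave alone.
- reel: Solder reel standing on its flange, red, 60 mm across and 40 mm high; leave alone.
- multimeter: Yellow multimeter lying on its back, 150 x 78 x 36 mm; leave alone.
- parts_tray: Blue divided parts tray, 100 x 140 x 40 mm; leave alone.
Mind the look-alikes: they are no part of the job. Several things have the shape of the opener; the one meant has the colours described above.

How it is judged:
On the way, in this order (a step that is already met when the one before it is completed fails the run):
1. the blade tip is in the pry notch, at least 6 mm deep (x of opener_tip in the frame of notch between 0.006 and 0.02 m and y of opener_tip in the frame of notch between -0.013 and 0.013 m and z of opener_tip in the frame of notch between -0.005 and 0.005 m), for 0.1 s.
2. the lid has been levered loose and is carried by the tool, more than 0.08 rad open (value of joint lid above 0.08 rad and contact force between opener and lid above 0.1 N), for 0.05 s.
3. the lid has swung over past upright, more than 1.75 rad open (value of joint lid above 1.75 rad), for 0.2 s.
At the end, for the whole second after the job is handed in: The lid rests on its stop, more than 1.8 rad open and still; the opener lies at rest flat on the repair mat, tip and butt both within the mat's outline and less than 20 mm above the bench (value of joint lid above 1.8 rad and velocity of joint lid between -0.1 and 0.1 rad/s and linear speed of opener below 0.02 m/s and x of opener_tip in the frame of repair_mat between -0.13 and 0.13 m and y of opener_tip in the frame of repair_mat between -0.13 and 0.13 m and x of opener_butt in the frame of repair_mat between -0.13 and 0.13 m and y of opener_butt in the frame of repair_mat between -0.13 and 0.13 m and height (world z) of each of opener_tip, opener_butt below 0.02 m); the robot touches nothing.
It fails at once if the gripper or arm touches the lid (more than 1 N) before it has come loose (less than 0.04 rad open) (value of joint lid below 0.04 rad and contact force between any of the fingers, the arm and lid above 1 N).
It fails at once if another thing on the bench is shoved more than 30 mm from its place (distance of any of screwdriver, brush, mug, solvent, reel, multimeter, parts_tray from where it was at the start of the episode above 0.03 m).
It also fails if it takes over 64 s, if anything falls off the work surface, if the arm or the gripper's body presses on something with over 40 N, if the wrist force passes 120 N, or if a joint passes its speed limit or range.

## Working session

There is one attempt and no reset: what is moved stays moved. The work goes in short steps, Python scripts to look and compute and a tool call to move; the robot and the scene stay as the last step left them, time stands still between calls to the robot, and variables do not carry over. Pictures are saved under pics/ and viewed, at most 10 in all, crops included, and the job is handed in when it is done.

Besides the shell and the picture viewer there is one more tool, called after ">>>" by a JSON object that holds its "op" and its "data", one argument or row to a line. step_arm: Moves the arm, as the interface text tells. Its arguments: {"type":"object","properties":{"steps":{"type":"array"}},"required":["steps"]}

```bash
ls; mkdir -p pics
cat > h.py <<'E'
import numpy as np, cv2
from bench import env
from scipy.spatial.transform import Rotation as R
def world(cam,p,M=None):
    E=np.array((M or env.camera_model(cam))["extrinsics"]); return (np.linalg.inv(E)@np.append(p,1))[:3]
def px(cam,P,M=None):
    m=M or env.camera_model(cam); c=np.array(m["extrinsics"])@np.append(P,1); return m["fx"]*c[0]/c[2]+m["cx"],m["fy"]*c[1]/c[2]+m["cy"]
def deproj(cam,D,M=None):
    m=M or env.camera_model(cam); v,u=np.mgrid[:480,:640]
    P=np.stack([(u-m["cx"])/m["fx"]*D,(v-m["cy"])/m["fy"]*D,D,np.ones_like(D)],-1)
    return (P@np.linalg.inv(np.array(m["extrinsics"])).T)[...,:3]
E
python3 - <<'E'
from h import *
for c in ["top","scene"]:
    im,D=env.capture(c); cv2.imwrite(f"pics/{c}0.png",im); np.save(f"{c}0.npy",D)
    for n in ["opener","recorder","repair_mat","notch","screwdriver","brush","mug","solvent","reel","multimeter","parts_tray"]:
        if c=="scene" and n not in("opener","notch"): continue
        for r in env.search_frame(n,c)[:3]:
            P=world(c,r["point"]); print(c,n,round(r["confidence"],2),P.round(3),np.round(px(c,P)))
print(env.get_obs())
E
```

```text
pics
top opener 0.65 [0.298 0.198 0.015] [250. 323.]
top opener 0.61 [ 0.445 -0.271  0.019] [427. 262.]
top recorder 0.77 [0.561 0.117 0.116] [273. 216.]
top recorder 0.74 [ 0.45  -0.271  0.016] [426. 260.]
top repair_mat 0.63 [ 0.435 -0.256  0.001] [420. 266.]
top repair_mat 0.38 [ 0.434 -0.348  0.021] [457. 265.]
top notch 0.73 [0.561 0.117 0.112] [273. 216.]
top screwdriver 0.57 [ 0.413 -0.183  0.026] [394. 275.]
top brush 0.56 [ 0.431 -0.347  0.017] [456. 267.]
top brush 0.49 [0.572 0.128 0.117] [269. 212.]
top brush 0.24 [ 0.664 -0.336  0.095] [454. 171.]
top mug 0.62 [0.666 0.432 0.054] [159. 185.]
top solvent 0.86 [ 0.665 -0.336  0.097] [454. 171.]
top reel 0.91 [ 0.707 -0.196  0.035] [394. 164.]
top reel 0.54 [0.557 0.12  0.118] [272. 217.]
top reel 0.37 [ 0.449 -0.277  0.015] [429. 260.]
top multimeter 0.84 [0.37  0.461 0.036] [148. 298.]
top parts_tray 0.65 [ 0.56  -0.517  0.011] [517. 216.]
top parts_tray 0.45 [0.56  0.119 0.116] [272. 217.]
scene opener 0.95 [ 0.453 -0.274  0.012] [251. 318.]
scene opener 0.51 [ 0.438 -0.357  0.021] [220. 337.]
scene opener 0.45 [0.297 0.193 0.013] [313. 183.]
scene notch 0.57 [0.596 0.073 0.109] [384. 224.]
{'t': 0.75, 'q': array([ 1.56162062e+00,  3.84611590e-01,  7.94870212e-03,  1.48784391e-05,
       -1.19403576e+00, -2.58630643e-01]), 'qd': array([ 0.00047333, -0.0001578 ,  0.00056308,  0.00152521, -0.00101138,
       -0.00026349]), 'effort': array([ 1.10620965e-04, -3.90373135e+01,  1.87605250e+01,  4.22422618e+00,
        1.56757550e-02, -3.77906304e-06]), 'tool_pos': array([0.16533882, 0.60270196, 0.40482481]), 'eef_rot': array([ 9.91048721e-01, -1.33500672e-01,  7.88228678e-07, -4.93187913e-05]), 'force': array([-0.14134108, -0.08635954,  0.78050739]), 'torque': array([0.00915693, 0.02805084, 0.03783892]), 'gripper_force': 0.0, 'opening': 0.9992742274143694}
```

View pics/top0.png

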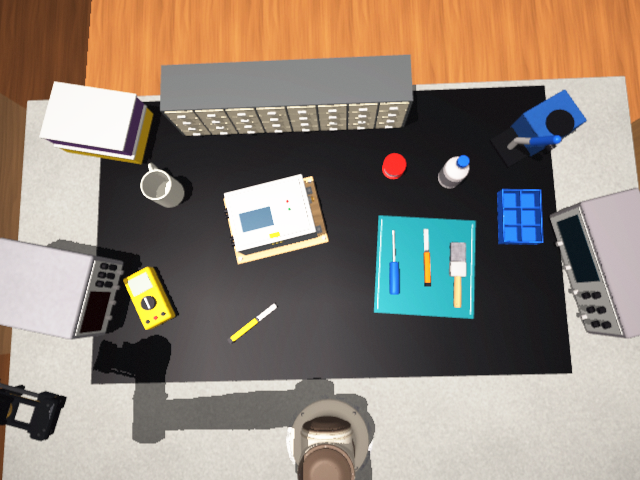

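View pics/scene0.png

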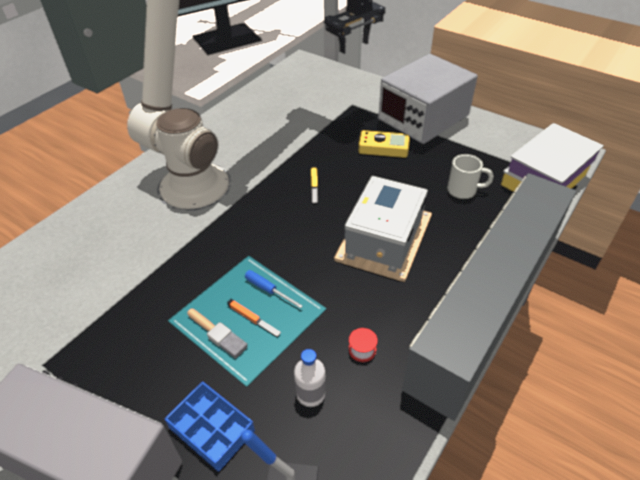

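The orange opener is at top (427,262) and scene (251,318). What it could be taken for:
- the yellow-handled knife, top (252,323)
- the blue screwdriver, top (394,275)
- the brush, top (457,270)

By the description I choose the orange handle with the black butt. The recorder's notch marks (yellow bar, top (274,235)) face the robot.

```bash
cat > m.py <<'E'
from h import *
def rect(P,mask):
    r=cv2.minAreaRect((P[mask][:,:2]*1000).astype(np.float32)); return cv2.boxPoints(r).round(0).tolist(),np.round(r[1]),round(r[2],1)
E
python3 - <<'E'
from m import *
im=cv2.imread("pics/top0.png");D=np.load("top0.npy");P=deproj("top",D)
x,y,z=P[...,0],P[...,1],P[...,2]
reg=(abs(x-.56)<.13)&(abs(y-.12)<.15)
print("lid z hist",np.percentile(z[reg&(z>.09)],[5,25,50,75,95]).round(4),"board", np.percentile(z[reg&(z>.006)&(z<.03)],[10,50,90]).round(4))
print(rect(P,cv2.erode((reg&(z>.1)).astype(np.uint8),None)>0))
hsv=cv2.cvtColor(im,cv2.COLOR_BGR2HSV)
o=(hsv[...,0]>8)&(hsv[...,0]<22)&(hsv[...,1]>180)&(hsv[...,2]>120)&(abs(x-.44)<.13)&(abs(y+.27)<.045)
print("orange",o.sum(),rect(P,o),P[o].mean(0))
mt=(hsv[...,0]>82)&(hsv[...,0]<98)&(hsv[...,1]>120)&(abs(y+.26)<.17)&(abs(x-.43)<.17)&(z<.01)
print("mat",rect(P,mt))
print("bench z",np.median(z[(abs(x-.35)<.03)&(abs(y)<.03)]))
big=cv2.resize(im[210:325,370:480],None,fx=5,fy=5,interpolation=cv2.INTER_CUBIC);cv2.imwrite("pics/crop1.png",big)
E
```

```text
lid z hist [0.108  0.1111 0.1128 0.1143 0.1162] board [0.0087 0.012  0.0165]
([[478.0, 208.0], [520.0, 18.0], [665.0, 51.0], [623.0, 241.0]], array([149., 195.]), 12.5)
orange 140 ([[392.0, -280.0], [471.0, -280.0], [471.0, -264.0], [392.0, -264.0]], array([16., 79.]), 89.8) [ 0.43405203 -0.27082564  0.01746424]
mat ([[293.0, -390.0], [557.0, -413.0], [580.0, -150.0], [317.0, -126.0]], array([265., 264.]), 84.8)
bench z -4.02006895040552e-05
```

View pics/crop1.png

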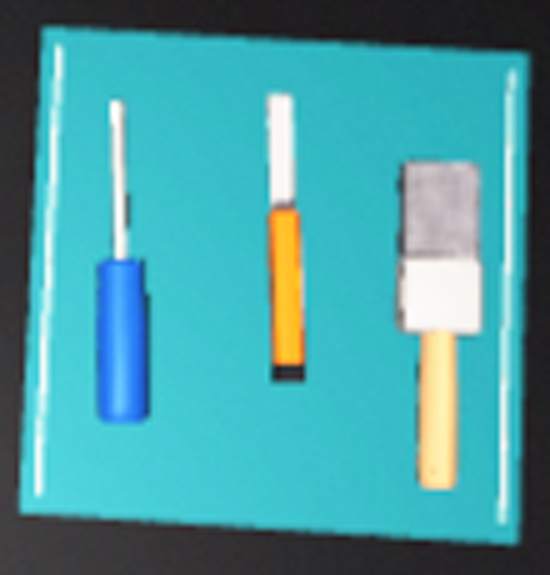

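>>> {"op": "step_arm", "data": {
  "steps": [
    {"fingers": 1, "dx": 2.5, "dy": -3.3},
    {"fingers": 1, "dx": 2.5, "dy": -3.3},
    {"fingers": 1, "dx": 2.5, "dy": -3.3},
    {"fingers": 1, "dx": 2.5, "dy": -3.3},
    {"fingers": 1, "dx": 2.5, "dy": -3.3},
    {"fingers": 1, "dx": 2.5, "dy": -3.3},
    {"fingers": 1, "dx": 2.5, "dy": -3.3},
    {"fingers": 1, "dx": 2.5, "dy": -3.3}
  ]
}}

```text
invalid input
```

The crop shows the orange handle with its black butt at about (287,290), and the blade pointing up (away from the robot) to (281,95). This is the right tool.

>>> {"op": "step_arm", "data": {
  "steps": [
    {"fingers": 1, "dx": 2.5, "dy": -3.3, "dz": 0, "ax": 0, "ay": 0, "az": 0},
    {"fingers": 1, "dx": 2.5, "dy": -3.3, "dz": 0, "ax": 0, "ay": 0, "az": 0},
    {"fingers": 1, "dx": 2.5, "dy": -3.3, "dz": 0, "ax": 0, "ay": 0, "az": 0},
    {"fingers": 1, "dx": 2.5, "dy": -3.3, "dz": 0, "ax": 0, "ay": 0, "az": 0},
    {"fingers": 1, "dx": 2.5, "dy": -3.3, "dz": 0, "ax": 0, "ay": 0, "az": 0},
    {"fingers": 1, "dx": 2.5, "dy": -3.3, "dz": 0, "ax": 0, "ay": 0, "az": 0},
    {"fingers": 1, "dx": 2.5, "dy": -3.3, "dz": 0, "ax": 0, "ay": 0, "az": 0},
    {"fingers": 1, "dx": 2.5, "dy": -3.3, "dz": 0, "ax": 0, "ay": 0, "az": 0}
  ]
}}

```text
t: 1.42
tool_pos: [0.366, 0.3369, 0.4052]
eef_rot: [0.991, -0.133, 0.0, -0.0]
force: [0.2, 0.3, 0.1]
opening: 1.0
gripper_force: 0.0
```

>>> {"op": "step_arm", "data": {
  "steps": [
    {"fingers": 1, "dx": 0.8, "dy": -4, "dz": 0, "ax": 0, "ay": 0, "az": 1},
    {"fingers": 1, "dx": 0.8, "dy": -4, "dz": 0, "ax": 0, "ay": 0, "az": 1},
    {"fingers": 1, "dx": 0.8, "dy": -4, "dz": 0, "ax": 0, "ay": 0, "az": 1},
    {"fingers": 1, "dx": 0.8, "dy": -4, "dz": 0, "ax": 0, "ay": 0, "az": 1},
    {"fingers": 1, "dx": 0.8, "dy": -4, "dz": 0, "ax": 0, "ay": 0, "az": 1},
    {"fingers": 1, "dx": 0.8, "dy": -4, "dz": 0, "ax": 0, "ay": 0, "az": 1},
    {"fingers": 1, "dx": 0.8, "dy": -4, "dz": 0, "ax": 0, "ay": 0, "az": 1},
    {"fingers": 1, "dx": 0.8, "dy": -4, "dz": 0, "ax": 0, "ay": 0, "az": 1}
  ]
}}

```text
t: 2.08
tool_pos: [0.429, 0.0167, 0.4053]
eef_rot: [0.998, -0.063, 0.001, -0.0]
force: [1.1, 0.2, 0.1]
opening: 1.004
gripper_force: 0.0
```

>>> {"op": "step_arm", "data": {
  "steps": [
    {"fingers": 1, "dx": 0, "dy": -4, "dz": 0, "ax": 0, "ay": 0, "az": 1},
    {"fingers": 1, "dx": 0, "dy": -4, "dz": 0, "ax": 0, "ay": 0, "az": 1},
    {"fingers": 1, "dx": 0, "dy": -4, "dz": 0, "ax": 0, "ay": 0, "az": 1},
    {"fingers": 1, "dx": 0, "dy": -4, "dz": -1, "ax": 0, "ay": 0, "az": 1},
    {"fingers": 1, "dx": 0, "dy": -4, "dz": -1, "ax": 0, "ay": 0, "az": 1},
    {"fingers": 1, "dx": 0, "dy": -4, "dz": -1, "ax": 0, "ay": 0, "az": 1},
    {"fingers": 1, "dx": 0, "dy": -4, "dz": -1, "ax": 0, "ay": 0, "az": 1},
    {"fingers": 1, "dx": 0, "dy": 0, "dz": 0, "ax": 0, "ay": 0, "az": 1}
  ]
}}

```text
t: 2.75
tool_pos: [0.4285, -0.2663, 0.3625]
eef_rot: [1.0, 0.003, -0.002, -0.0]
force: [0.6, -0.6, 0.0]
opening: 1.0
gripper_force: 0.0
```

Run:
```python
from m import *
M=env.camera_model("wrist");im,D=env.capture("wrist");cv2.imwrite("pics/w1.png",im)
P=deproj("wrist",D,M);x,y,z=P[...,0],P[...,1],P[...,2]
print(env.get_obs()["tool_pos"],"cam",np.linalg.inv(M["extrinsics"]).round(3).tolist(), M["fx"],M["cx"],M["cy"])
hsv=cv2.cvtColor(im,cv2.COLOR_BGR2HSV)
o=(hsv[...,0]>8)&(hsv[...,0]<24)&(hsv[...,1]>180)&(hsv[...,2]>100)&(abs(x-.44)<.13)&(abs(y+.27)<.045)
print("orange",o.sum(),rect(P,o),np.median(P[o],0))
for n in ["opener","opener_tip","opener_butt","opener_grip"]:
  for r in env.search_frame(n,"wrist")[:2]:print(n,round(r["confidence"],2),world("wrist",r["point"],M).round(3),np.round(px("wrist",world("wrist",r["point"],M),M)))
```

```text
[ 0.42866973 -0.26425957  0.36323409] cam [[0.005, -0.956, -0.294, 0.509], [-1.0, -0.005, -0.001, -0.265], [-0.001, 0.294, -0.956, 0.342], [0.0, 0.0, 0.0, 1.0]] 407.73204431111765 323.3052196094848 241.5009182954408
orange 1198 ([[391.0, -275.0], [509.0, -277.0], [509.0, -265.0], [392.0, -262.0]], array([ 13., 118.]), 88.6) [ 0.44184672 -0.26913879  0.01866587]
opener 0.95 [ 0.457 -0.269  0.017] [328. 185.]
opener_tip 0.84 [ 0.46  -0.27   0.019] [329. 181.]
opener_butt 0.69 [ 0.463 -0.27   0.023] [329. 179.]
opener_grip 0.69 [ 0.461 -0.273  0.017] [332. 179.]
opener_grip 0.28 [ 0.513 -0.014  0.001] [  8. 109.]
```

View pics/w1.png

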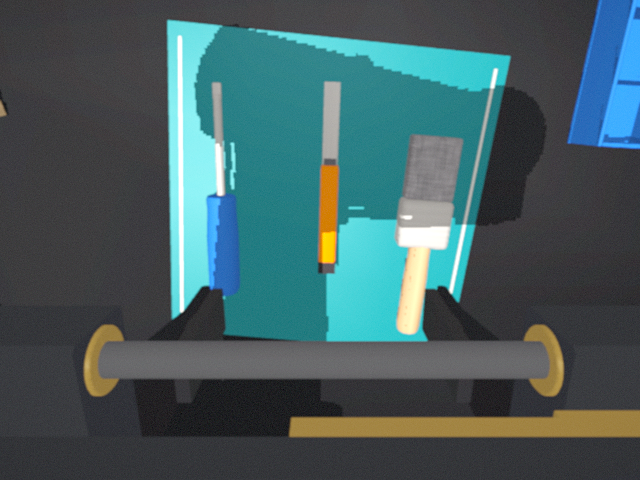

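The wrist picture shows the opener's blade tip at (332,82), the handle front at (330,163) and the butt at (326,272). The screwdriver is on its left (about 220,200) and the brush on its right (about 425,230).

```bash
cat >> m.py <<'E'
def onplane(M,u,v,z):
    I=np.linalg.inv(np.array(M["extrinsics"])); d=I[:3,:3]@np.array([(u-M["cx"])/M["fx"],(v-M["cy"])/M["fy"],1]); c=I[:3,3]; return c+d*(z-c[2])/d[2]
E
python3 - <<'E'
from m import *
M=env.camera_model("wrist")
for u,v,z in[(332,82,.012),(330,163,.019),(326,272,.011),(327,264,.019)]: print(onplane(M,u,v,z).round(4))
print(env.get_obs()["tool_pos"],env.get_obs()["eef_rot"])
E
```

```text
[ 0.5369 -0.2652  0.012 ]
[ 0.4766 -0.2645  0.019 ]
[ 0.3815 -0.2628  0.011 ]
[ 0.3918 -0.2634  0.019 ]
[ 0.42947865 -0.26050476  0.36527062] [9.99980454e-01 6.23316001e-03 4.79672932e-04 9.85855836e-05]
```

>>> {"op": "step_arm", "data": {
  "steps": [
    {"fingers": 0.5, "dx": 0.5, "dy": -0.3, "dz": -2, "ax": 0, "ay": 0, "az": -1.0},
    {"fingers": 0.5, "dx": 0.5, "dy": -0.3, "dz": -3, "ax": 0, "ay": 0, "az": -0.7},
    {"fingers": 0.5, "dx": 0.4, "dy": -0.2, "dz": -3, "ax": 0, "ay": 0, "az": 0},
    {"fingers": 0.5, "dx": 0, "dy": 0, "dz": -3, "ax": 0, "ay": 0, "az": 0},
    {"fingers": 0.5, "dx": 0, "dy": 0, "dz": -2, "ax": 0, "ay": 0, "az": 0},
    {"fingers": 0.5, "dx": 0, "dy": 0, "dz": -1, "ax": 0, "ay": 0, "az": 0},
    {"fingers": 0.5, "dx": 0, "dy": 0, "dz": 0, "ax": 0, "ay": 0, "az": 0},
    {"fingers": 0.5, "dx": 0, "dy": 0, "dz": 0, "ax": 0, "ay": 0, "az": 0}
  ]
}}

```text
t: 3.67
tool_pos: [0.4441, -0.2686, 0.2256]
eef_rot: [1.0, -0.008, 0.001, 0.0]
force: [0.7, -0.7, -0.4]
opening: 0.533
gripper_force: 0.0
```

```bash
cat >> m.py <<'E'
def orange(cam="wrist",save=None,ctr=(.44,-.27),rad=.15):
    M=env.camera_model(cam);im,D=env.capture(cam)
    if save: cv2.imwrite(save,im)
    P=deproj(cam,D,M);hsv=cv2.cvtColor(im,cv2.COLOR_BGR2HSV)
    o=(hsv[...,0]>8)&(hsv[...,0]<24)&(hsv[...,1]>180)&(hsv[...,2]>90)&(np.hypot(P[...,0]-ctr[0],P[...,1]-ctr[1])<rad)
    return M,im,P,cv2.morphologyEx(o.astype(np.uint8),cv2.MORPH_OPEN,None)>0
E
python3 - <<'E'
from m import *
o=env.get_obs();print(o["tool_pos"],o["eef_rot"],o["opening"])
M,im,P,k=orange(save="pics/w2.png")
v,u=np.where(k);print(k.sum(),u.min(),u.max(),v.min(),v.max(),rect(P,k))
for vv in(v.min(),v.max()):
    print(vv,u[v==vv].mean(),onplane(M,u[v==vv].mean(),vv,.019).round(4))
E
```

```text
[ 0.44414625 -0.26861285  0.22562275] [ 9.99967256e-01 -8.06874916e-03  5.29421997e-04  3.19894574e-04] 0.5328829186935791
2492 314 340 232 332 ([[419.0, -275.0], [525.0, -278.0], [525.0, -265.0], [420.0, -263.0]], array([ 13., 106.]), 88.8)
232 315.0 [ 0.4734 -0.2646  0.019 ]
332 319.5 [ 0.4203 -0.2657  0.019 ]
```

View pics/w2.png

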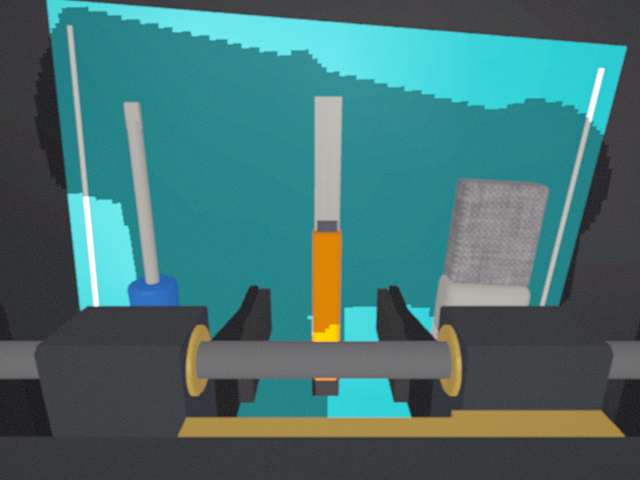

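The opener lies centred between the half-open fingers, with its tip at (328,97) and handle front at (327,230). The finger at (395,340) clears the brush ferrule (from 437).

>>> {"op": "step_arm", "data": {
  "steps": [
    {"fingers": 0.5, "dx": 0, "dy": 0, "dz": -1.5, "ax": 0, "ay": 0, "az": 0},
    {"fingers": 0.5, "dx": 0, "dy": 0, "dz": -1.3, "ax": 0, "ay": 0, "az": 0},
    {"fingers": 0.5, "dx": 0, "dy": 0, "dz": -1, "ax": 0, "ay": 0, "az": 0},
    {"fingers": 0.3, "dx": 0, "dy": 0, "dz": 0, "ax": 0, "ay": 0, "az": 0},
    {"fingers": 0, "dx": 0, "dy": 0, "dz": 0, "ax": 0, "ay": 0, "az": 0},
    {"fingers": 0, "dx": 0, "dy": 0, "dz": 0, "ax": 0, "ay": 0, "az": 0},
    {"fingers": 0, "dx": 0, "dy": 0, "dz": 0, "ax": 0, "ay": 0, "az": 0},
    {"fingers": 0, "dx": 0, "dy": 0, "dz": 0, "ax": 0, "ay": 0, "az": 0}
  ]
}}

```text
t: 4.38
tool_pos: [0.4436, -0.2694, 0.1875]
eef_rot: [1.0, -0.009, 0.001, 0.0]
force: [-0.1, -0.0, -0.1]
opening: 0.208
gripper_force: 0.0
```

>>> {"op": "step_arm", "data": {
  "steps": [
    {"fingers": 0, "dx": 0, "dy": 0, "dz": 0, "ax": 0, "ay": 0, "az": 0},
    {"fingers": 0, "dx": 0, "dy": 0, "dz": 0, "ax": 0, "ay": 0, "az": 0},
    {"fingers": 0, "dx": 0, "dy": 0, "dz": 1, "ax": 0, "ay": 0, "az": 0},
    {"fingers": 0, "dx": 0, "dy": 0, "dz": 2.5, "ax": 0, "ay": 0, "az": 0},
    {"fingers": 0, "dx": 0, "dy": 0, "dz": 3, "ax": 0, "ay": 0, "az": 0},
    {"fingers": 0, "dx": 0, "dy": 0, "dz": 3, "ax": 0, "ay": 0, "az": 0},
    {"fingers": 0, "dx": 0, "dy": 1, "dz": 3, "ax": 0, "ay": 0, "az": 0},
    {"fingers": 0, "dx": 0, "dy": 2, "dz": 2, "ax": 0, "ay": 0, "az": 0}
  ]
}}

```text
t: 5.05
tool_pos: [0.4436, -0.2401, 0.3353]
eef_rot: [1.0, -0.01, 0.002, 0.001]
force: [1.1, -0.6, 0.3]
opening: 0.158
gripper_force: 30.0
```

>>> {"op": "step_arm", "data": {
  "steps": [
    {"fingers": 0, "dx": 0, "dy": 3.6, "dz": 0.5, "ax": 0, "ay": 0, "az": 1.5},
    {"fingers": 0, "dx": -0.5, "dy": 3.6, "dz": 0.5, "ax": 0, "ay": 0, "az": 1.5},
    {"fingers": 0, "dx": -1, "dy": 3.6, "dz": 0.5, "ax": 0, "ay": 0, "az": 1.5},
    {"fingers": 0, "dx": -1, "dy": 3.6, "dz": 0.5, "ax": 0, "ay": 0, "az": 1.5},
    {"fingers": 0, "dx": -1, "dy": 3.6, "dz": 0.5, "ax": 0, "ay": 0, "az": 1.5},
    {"fingers": 0, "dx": -1, "dy": 3.6, "dz": 0.3, "ax": 0, "ay": 0, "az": 1.5},
    {"fingers": 0, "dx": -1, "dy": 3.6, "dz": 0, "ax": 0, "ay": 0, "az": 1.5},
    {"fingers": 0, "dx": -1, "dy": 3.6, "dz": 0, "ax": 0, "ay": 0, "az": 1.5}
  ]
}}

```text
t: 5.72
tool_pos: [0.3771, 0.0499, 0.3607]
eef_rot: [0.995, 0.096, 0.001, -0.0]
force: [1.1, 0.8, -0.7]
opening: 0.155
gripper_force: 30.0
```

>>> {"op": "step_arm", "data": {
  "steps": [
    {"fingers": 0, "dx": -0.8, "dy": 2.6, "dz": 0, "ax": 0, "ay": 0, "az": 1.7},
    {"fingers": 0, "dx": 0, "dy": 1, "dz": 0, "ax": 0, "ay": 0, "az": 0},
    {"fingers": 0, "dx": 0, "dy": 0, "dz": 0, "ax": 0, "ay": 0, "az": 0},
    {"fingers": 0, "dx": 0, "dy": 0, "dz": 0, "ax": 0, "ay": 0, "az": 0},
    {"fingers": 0, "dx": 0, "dy": 0, "dz": 0, "ax": 0, "ay": 0, "az": 0}
  ]
}}

```text
t: 6.13
tool_pos: [0.3704, 0.084, 0.3597]
eef_rot: [0.994, 0.11, -0.0, 0.0]
force: [0.5, 0.3, -1.2]
opening: 0.159
gripper_force: 30.0
```

Run:
```python
from m import *
o=env.get_obs();print(o["tool_pos"],o["eef_rot"],o["opening"],o["force"],o["torque"])
M,im,P,k=orange(save="pics/w3.png",ctr=(.38,.09))
np.save("w3P.npy",P);np.save("w3E.npy",M["extrinsics"])
z=P[...,2];v,u=np.where(k);print("handle",k.sum(),u.min(),u.max(),v.min(),v.max())
for r in env.search_frame("notch","wrist")[:2]:print(r["confidence"],world("wrist",r["point"],M))
```

```text
[0.37039204 0.08397878 0.35973625] [ 9.93977760e-01  1.09581597e-01 -2.60774496e-04  1.33883072e-04] 0.15898057098190702 [ 0.5161342   0.27897411 -1.22479265] [-0.09500944 -0.01675522 -0.0269875 ]
handle 4173 305 341 255 417
0.59 [0.5026148  0.11421727 0.04789833]
```

View pics/w3.png

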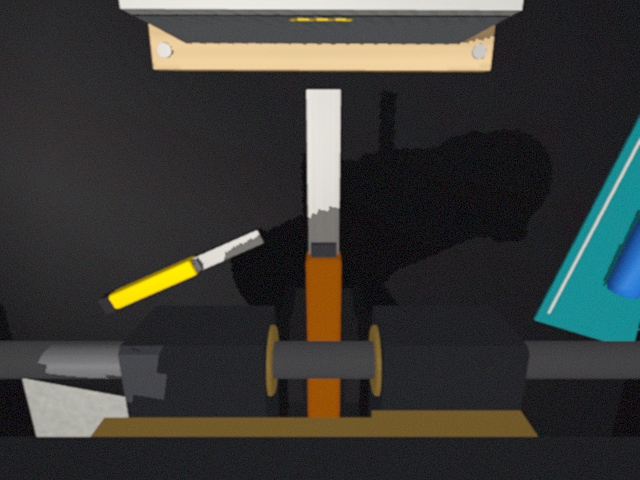

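The picture shows the blade tip at (323,90), straight ahead of the recorder. The yellow notch line is at (321,19), the lid's front edge runs level at row ~11, and the board's front edge is at row ~70.

Run:
```python
from m import *
P=np.load("w3P.npy");im=cv2.imread("pics/w3.png")
a=np.radians(12.6);f=np.array([np.cos(a),np.sin(a)]);l=np.array([-f[1],f[0]])
for u in (250,320,321,400):
    print(u);
    for v in list(range(0,24,1))+[30,38,44,50,60,66,70,72,80]:
        if u!=320 and v>0 and v not in(4,8,30,60):continue
        p=P[v,u];print(v,im[v,u].tolist(),p.round(4), "fwd",round(p[:2]@f,4),"lat",round(p[:2]@l,4))
for v in(92,100,130,170,200,230,245,260,300): print("tool",v,P[v,323].round(4))
# fit face plane
q=P[24:36,200:450].reshape(-1,3);q=q[(q[:,2]>.02)&(q[:,2]<.1)];c=q.mean(0);n=np.linalg.svd(q-c)[2][2];print("face",len(q),c,n,np.degrees(np.arctan2(n[1],n[0])))
y=(im[...,2]>150)&(im[...,0]<90)&(np.arange(480)[:,None]<30);vv,uu=np.where(y);print(uu.min(),uu.max(),vv.min(),vv.max(),P[y].mean(0),P[y].mean(0)[:2]@f,P[y].mean(0)[:2]@l)
t=np.array([0.3704,.084]);print("TCP",t@f,t@l)
```

```text
250
0 [227, 232, 235] [0.4956 0.1494 0.1124] fwd 0.5162 lat 0.0377
4 [225, 230, 233] [0.494  0.1492 0.1116] fwd 0.5146 lat 0.0379
8 [218, 223, 226] [0.4927 0.1494 0.1094] fwd 0.5134 lat 0.0383
30 [75, 75, 72] [0.49   0.1576 0.06  ] fwd 0.5126 lat 0.0469
60 [162, 211, 240] [0.4772 0.1636 0.0128] fwd 0.5014 lat 0.0556
320
0 [224, 230, 231] [0.5035 0.1158 0.1105] fwd 0.5167 lat 0.0032
1 [224, 230, 231] [0.503  0.1157 0.111 ] fwd 0.5161 lat 0.0032
2 [225, 229, 231] [0.5025 0.1156 0.1111] fwd 0.5156 lat 0.0032
3 [224, 231, 232] [0.5023 0.1155 0.1101] fwd 0.5154 lat 0.0032
4 [224, 229, 231] [0.5015 0.1153 0.1118] fwd 0.5146 lat 0.0031
5 [224, 229, 231] [0.5015 0.1153 0.1101] fwd 0.5145 lat 0.0032
6 [225, 231, 233] [0.5009 0.1152 0.1107] fwd 0.514 lat 0.0032
7 [227, 232, 234] [0.5002 0.115  0.1117] fwd 0.5133 lat 0.0032
8 [216, 222, 223] [0.5    0.115  0.1109] fwd 0.513 lat 0.0032
9 [176, 182, 183] [0.4996 0.1149 0.1108] fwd 0.5126 lat 0.0032
10 [124, 128, 128] [0.4994 0.1149 0.1096] fwd 0.5124 lat 0.0032
11 [103, 106, 105] [0.4994 0.1149 0.1077] fwd 0.5124 lat 0.0032
12 [104, 108, 110] [0.
[... 1758 characters left out ...]
086 0.0761 0.1112] fwd 0.5129 lat -0.0367
30 [74, 72, 71] [0.5102 0.067  0.0599] fwd 0.5126 lat -0.0459
60 [164, 212, 242] [0.5013 0.0556 0.0122] fwd 0.5014 lat -0.0551
tool 92 [0.4578 0.104  0.185 ]
tool 100 [0.4552 0.1034 0.1839]
tool 130 [0.445  0.1011 0.1832]
tool 170 [0.4308 0.098  0.1842]
tool 200 [0.4195 0.0955 0.1841]
tool 230 [0.4077 0.0928 0.1837]
tool 245 [0.403  0.0918 0.188 ]
tool 260 [0.3978 0.0906 0.1904]
tool 300 [0.3812 0.0869 0.1903]
face 2984 [0.50007883 0.11267504 0.06086237] [9.76777450e-01 2.14254467e-01 9.14076491e-04] 12.371797470355117
291 350 18 20 [0.49926442 0.11459583 0.09068251] 0.5122388215447498 0.0029248324946473535
TCP 0.3798036008994216 0.001176751389575431
```

>>> {"op": "step_arm", "data": {
  "steps": [
    {"fingers": 0, "dx": 0, "dy": 0.12, "dz": -2.5, "ax": 0, "ay": 0, "az": 0},
    {"fingers": 0, "dx": 0, "dy": 0, "dz": -3, "ax": 0, "ay": 0, "az": 0},
    {"fingers": 0, "dx": 0, "dy": 0, "dz": -2, "ax": 0, "ay": 0, "az": 0},
    {"fingers": 0, "dx": 0.98, "dy": 0.22, "dz": -1.16, "ax": 0, "ay": 0, "az": 0},
    {"fingers": 0, "dx": 1.47, "dy": 0.32, "dz": 0, "ax": 0, "ay": 0, "az": 0},
    {"fingers": 0, "dx": 0.98, "dy": 0.21, "dz": 0, "ax": 0, "ay": 0, "az": 0},
    {"fingers": 0, "dx": 0, "dy": 0, "dz": 0, "ax": 0, "ay": 0, "az": 0},
    {"fingers": 0, "dx": 0, "dy": 0, "dz": 0, "ax": 0, "ay": 0, "az": 0}
  ]
}}

```text
t: 6.9
tool_pos: [0.4051, 0.093, 0.2732]
eef_rot: [0.994, 0.109, -0.0, -0.0]
force: [-0.3, 0.5, -0.1]
opening: 0.159
gripper_force: 30.0
```

Run:
```python
from m import *
o=env.get_obs();print(o["tool_pos"],o["eef_rot"],o["force"],o["torque"])
M,im,P,k=orange(save="pics/w4.png",ctr=(.41,.09))
a=np.radians(12.5);f=np.array([np.cos(a),np.sin(a)])
for v in list(range(0,60,4))+[80,120,160,200]:
    p=P[v,323];print(v,im[v,323].tolist(),p.round(4),round(p[:2]@f,4))
```

```text
[0.4050598  0.09295504 0.27321428] [ 9.94016938e-01  1.09226007e-01 -4.47034558e-05 -6.78528604e-05] [-0.33760067  0.51048914 -0.09925638] [-0.11082598  0.05318852 -0.04703144]
0 [0, 211, 235] [0.5169 0.1184 0.115 ] 0.5303
4 [0, 210, 236] [0.5161 0.1182 0.1138] 0.5295
8 [0, 209, 236] [0.5148 0.1179 0.1153] 0.5281
12 [0, 212, 235] [0.5137 0.1176 0.1153] 0.527
16 [0, 210, 235] [0.5126 0.1174 0.1156] 0.5258
20 [0, 210, 237] [0.5115 0.1172 0.1157] 0.5247
24 [0, 210, 236] [0.5107 0.117  0.1145] 0.5239
28 [6, 199, 227] [0.5096 0.1167 0.1143] 0.5228
32 [215, 219, 222] [0.5091 0.1166 0.111 ] 0.5223
36 [212, 217, 219] [0.508  0.1164 0.111 ] 0.5212
40 [214, 218, 221] [0.5069 0.1161 0.1111] 0.52
44 [216, 220, 222] [0.5058 0.1159 0.1106] 0.5189
48 [213, 220, 221] [0.5046 0.1156 0.1114] 0.5177
52 [215, 221, 223] [0.5035 0.1154 0.1111] 0.5165
56 [216, 221, 224] [0.5024 0.1151 0.111 ] 0.5154
80 [70, 70, 66] [0.4997 0.1146 0.0575] 0.5127
120 [204, 209, 214] [0.4832 0.1109 0.0968] 0.4957
160 [201, 208, 211] [0.4691 0.1078 0.0979] 0.4814
200 [197, 203, 207] [0.4543 0.1045 0.0978] 0.4662
```

>>> {"op": "step_arm", "data": {
  "steps": [
    {"fingers": 0, "dx": 0.39, "dy": 0.09, "dz": -0.04, "ax": 0, "ay": 0, "az": 0},
    {"fingers": 0, "dx": 0.29, "dy": 0.06, "dz": 0, "ax": 0, "ay": 0, "az": 0},
    {"fingers": 0, "dx": 0.2, "dy": 0.04, "dz": 0, "ax": 0, "ay": 0, "az": 0},
    {"fingers": 0, "dx": 0.2, "dy": 0.04, "dz": 0, "ax": 0, "ay": 0, "az": 0},
    {"fingers": 0, "dx": 0, "dy": 0, "dz": 0, "ax": 0, "ay": 0, "az": 0}
  ]
}}

```text
t: 7.37
tool_pos: [0.4158, 0.0959, 0.2729]
eef_rot: [0.994, 0.11, 0.0, -0.0]
force: [-0.3, 0.4, -0.2]
opening: 0.158
gripper_force: 30.0
```

>>> {"op": "step_arm", "data": {
  "steps": [
    {"fingers": 0, "dx": 0.29, "dy": 0.06, "dz": 0, "ax": 0, "ay": 0, "az": 0},
    {"fingers": 0, "dx": 0.29, "dy": 0.07, "dz": 0, "ax": 0, "ay": 0, "az": 0},
    {"fingers": 0, "dx": 0.2, "dy": 0.04, "dz": 0, "ax": 0, "ay": 0, "az": 0},
    {"fingers": 0, "dx": 0, "dy": 0, "dz": 0, "ax": 0, "ay": 0, "az": 0},
    {"fingers": 0, "dx": 0, "dy": 0, "dz": 0, "ax": 0, "ay": 0, "az": 0}
  ]
}}

```text
t: 7.78
tool_pos: [0.4234, 0.0974, 0.2727]
eef_rot: [0.994, 0.11, -0.0, 0.0]
force: [0.2, -0.1, -0.1]
opening: 0.155
gripper_force: 30.0
```

Run:
```python
from m import *
o=env.get_obs();print(o["tool_pos"],o["force"],o["torque"])
M,im,P,k=orange(ctr=(.41,.09))
a=np.radians(12.5);f=np.array([np.cos(a),np.sin(a)])
for v in list(range(76,140,5))+[160,200]:
    p=P[v,323];print(v,im[v,323].tolist(),p.round(4),round(p[:2]@f,4))
v,u=np.where(k);print(v.min(),P[v.min()+2,323],P[v.min()+2,323][:2]@f)
```

```text
[0.42335674 0.09744143 0.27267644] [ 0.24537783 -0.0854456  -0.07434892] [-0.08087396 -0.02687514 -0.02319044]
76 [0, 213, 240] [0.5144 0.1184 0.1147] 0.5279
81 [0, 217, 240] [0.5129 0.1181 0.1154] 0.5263
86 [0, 216, 240] [0.5115 0.1177 0.1148] 0.5249
91 [0, 215, 241] [0.5102 0.1174 0.1139] 0.5235
96 [216, 221, 222] [0.5088 0.1171 0.1119] 0.5221
101 [215, 221, 223] [0.5073 0.1168 0.1125] 0.5205
106 [216, 222, 225] [0.5058 0.1165 0.1114] 0.519
111 [217, 222, 224] [0.5043 0.1161 0.1115] 0.5174
116 [215, 222, 223] [0.5027 0.1158 0.1108] 0.5159
121 [218, 222, 225] [0.5012 0.1154 0.1108] 0.5143
126 [195, 200, 203] [0.4996 0.1151 0.1112] 0.5127
131 [203, 210, 212] [0.4976 0.1146 0.0967] 0.5106
136 [203, 209, 213] [0.4958 0.1142 0.0953] 0.5088
160 [203, 208, 212] [0.4873 0.1123 0.0961] 0.5
200 [195, 201, 205] [0.4724 0.109  0.0964] 0.4848
255 [0.45165569 0.10434425 0.10248548] 0.4635338756823714
```

The blade is about 12 mm deep with no contact force. Next I compute the levering path about the fulcrum.

```bash
cat > lev.py <<'E'
import numpy as np
a=np.radians(12.5)
def path(x0,z0,phis,push,fx=.5127,fz=.094):
    # TCP fwd/z start at pitch 0, blade pitch list (deg), push along blade (m, cumulative)
    px,pz=x0,z0; q=0
    for p,s in zip(phis,push):
        r=np.radians(p);x=x0-fx;z=z0-fz
        X=fx+x*np.cos(r)-z*np.sin(r)+s*np.cos(r);Z=fz+x*np.sin(r)+z*np.cos(r)+s*np.sin(r)
        d=X-px;e=p-q;print(p,"dx %.2f dy %.2f dz %.2f ax %.2f ay %.2f"%(100*d*np.cos(a),100*d*np.sin(a),100*(Z-pz),e*np.sin(a),-e*np.cos(a)),"TCP fwd %.4f z %.4f"%(X,Z));px,pz,q=X,Z,p
E
python3 -c "
from lev import *
path(.4345+.002,.2721,[4,8,12,16,20,24,28,32,36],[0,0,0,.0003,.0006,.001,.0014,.0018,.002])"
```

```text
4 dx -1.19 dy -0.26 dz -0.57 ax 0.87 ay -3.91 TCP fwd 0.4243 z 0.2664
8 dx -1.15 dy -0.26 dz -0.66 ax 0.87 ay -3.91 TCP fwd 0.4125 z 0.2598
12 dx -1.11 dy -0.24 dz -0.74 ax 0.87 ay -3.91 TCP fwd 0.4011 z 0.2524
16 dx -1.02 dy -0.23 dz -0.81 ax 0.87 ay -3.91 TCP fwd 0.3906 z 0.2443
20 dx -0.97 dy -0.21 dz -0.88 ax 0.87 ay -3.91 TCP fwd 0.3807 z 0.2355
24 dx -0.90 dy -0.20 dz -0.94 ax 0.87 ay -3.91 TCP fwd 0.3716 z 0.2261
28 dx -0.83 dy -0.18 dz -1.00 ax 0.87 ay -3.91 TCP fwd 0.3630 z 0.2161
32 dx -0.76 dy -0.17 dz -1.05 ax 0.87 ay -3.91 TCP fwd 0.3552 z 0.2056
36 dx -0.71 dy -0.16 dz -1.11 ax 0.87 ay -3.91 TCP fwd 0.3480 z 0.1945
```

>>> {"op": "step_arm", "data": {
  "steps": [
    {"fingers": 0, "dx": 0.1, "dy": 0.02, "dz": -0.03, "ax": 0, "ay": 0, "az": 0},
    {"fingers": 0, "dx": 0.1, "dy": 0.02, "dz": -0.03, "ax": 0, "ay": 0, "az": 0},
    {"fingers": 0, "dx": 0, "dy": 0, "dz": 0, "ax": 0, "ay": 0, "az": 0}
  ]
}}

```text
t: 8.08
tool_pos: [0.4254, 0.0979, 0.2721]
eef_rot: [0.994, 0.11, 0.0, 0.0]
force: [0.5, 0.2, -1.1]
opening: 0.156
gripper_force: 30.0
```

>>> {"op": "step_arm", "data": {
  "steps": [
    {"fingers": 0, "dx": -1.19, "dy": -0.26, "dz": -0.57, "ax": 0.87, "ay": -3.91, "az": 0},
    {"fingers": 0, "dx": -1.15, "dy": -0.26, "dz": -0.66, "ax": 0.87, "ay": -3.91, "az": 0},
    {"fingers": 0, "dx": -1.11, "dy": -0.24, "dz": -0.74, "ax": 0.87, "ay": -3.91, "az": 0},
    {"fingers": 0, "dx": -1.02, "dy": -0.23, "dz": -0.81, "ax": 0.87, "ay": -3.91, "az": 0},
    {"fingers": 0, "dx": 0, "dy": 0, "dz": 0, "ax": 0, "ay": 0, "az": 0}
  ]
}}

```text
t: 8.5
tool_pos: [0.3869, 0.0836, 0.2494]
eef_rot: [0.986, 0.11, 0.122, -0.004]
force: [-5.6, 0.1, -2.5]
opening: 0.158
gripper_force: 30.0
```

```bash
cat >> m.py <<'E'
def tool(M,im,P,k):
    f=np.array([np.cos(.2182),np.sin(.2182)])
    v,u=np.where(k); Q=P[k]; Q=Q[np.isfinite(Q).all(1)]
    F=Q[:,:2]@f; pf=np.polyfit(F,Q[:,2],1); print("handle top pitch deg %.1f"%np.degrees(np.arctan(pf[0])),"n",len(Q))
    hsv=cv2.cvtColor(im,cv2.COLOR_BGR2HSV)
    for vv in range(0,v.min()+20,max(4,v.min()//25)):
        p=P[vv,323];print(vv,im[vv,323].tolist(),p.round(4),"fwd",round(float(p[:2]@f),4))
def lid(P):
    f=np.array([np.cos(.2182),np.sin(.2182)]);l=np.array([-f[1],f[0]])
    F=P[...,:2]@f;L=P[...,:2]@l;m=(abs(L-.003)>.02)&(abs(L-.003)<.09)&(P[...,2]>.105)&(F>.505)&(F<.62)
    if m.sum()>50:
        c=np.polyfit(F[m],P[...,2][m],1);print("lid angle",-np.arctan(c[0]),m.sum(),"z at front",np.polyval(c,.514))
E
python3 - <<'E'
from m import *
o=env.get_obs();print(o["tool_pos"],o["force"],o["torque"])
r=orange(ctr=(.41,.09),save="pics/w5.png");tool(*r);lid(r[2])
E
```

```text
[0.38690642 0.08361676 0.24940108] [-5.64986955  0.05409706 -2.53266156] [0.11273253 2.43135422 0.30427944]
handle top pitch deg 17.9 n 4178
0 [205, 210, 212] [0.5385 0.1152 0.1134] fwd 0.5506
10 [202, 210, 211] [0.5346 0.1143 0.115 ] fwd 0.5467
20 [203, 209, 209] [0.5316 0.1137 0.1149] fwd 0.5436
30 [203, 210, 210] [0.5287 0.113  0.1145] fwd 0.5406
40 [206, 210, 212] [0.5258 0.1124 0.1142] fwd 0.5376
50 [0, 208, 236] [0.5228 0.1117 0.114 ] fwd 0.5346
60 [0, 211, 238] [0.5191 0.1109 0.1155] fwd 0.5308
70 [0, 212, 239] [0.5158 0.1102 0.1161] fwd 0.5274
80 [0, 213, 239] [0.5135 0.1096 0.1139] fwd 0.5251
90 [216, 221, 223] [0.5109 0.109  0.1124] fwd 0.5223
100 [214, 221, 223] [0.508  0.1083 0.1113] fwd 0.5194
110 [216, 221, 223] [0.5046 0.1076 0.112 ] fwd 0.5159
120 [193, 199, 202] [0.5015 0.1069 0.1115] fwd 0.5128
130 [140, 143, 149] [0.501  0.1066 0.0994] fwd 0.5122
140 [205, 211, 213] [0.4984 0.1059 0.0947] fwd 0.5095
150 [204, 209, 212] [0.4948 0.1051 0.0948] fwd 0.5058
160 [199, 205, 209] [0.4914 0.1043 0.0932] fwd 0.5023
170 [198, 204, 207] [0.4877 0.1035 0.0932] fwd 0.4986
180 [196, 201, 205] [0.4843 0.1027 0.0908] fwd 0.495
190 [195, 199, 205] [0.4805 0.1019 0.0908] fwd 0.4912
200 [192, 197, 201] [0.4768 0.101  0.0907] fwd 0.4873
210 [188, 194, 198] [0.473  0.1002 0.09  ] fwd 0.4835
220 [187, 192, 196] [0.4693 0.0993 0.088 ] fwd 0.4796
230 [187, 191, 197] [0.4654 0.0984 0.0874] fwd 0.4757
240 [185, 191, 194] [0.4615 0.0975 0.0863] fwd 0.4717
250 [105, 100, 101] [0.4579 0.0968 0.0909] fwd 0.468
260 [0, 126, 218] [0.4541 0.096  0.0917] fwd 0.4642
270 [0, 79, 149] [0.4503 0.0951 0.091 ] fwd 0.4602
lid angle -0.10254304429376733 53453 z at front 0.11185361513044287
```

>>> {"op": "step_arm", "data": {
  "steps": [
    {"fingers": 0, "dx": -0.15, "dy": -0.03, "dz": -0.3, "ax": 0, "ay": 0, "az": 0},
    {"fingers": 0, "dx": -1.05, "dy": -0.23, "dz": -1.0, "ax": 0.87, "ay": -3.91, "az": 0},
    {"fingers": 0, "dx": -0.95, "dy": -0.21, "dz": -1.05, "ax": 0.87, "ay": -3.91, "az": 0},
    {"fingers": 0, "dx": 0, "dy": 0, "dz": 0, "ax": 0, "ay": 0, "az": 0}
  ]
}}

```text
t: 8.88
tool_pos: [0.3783, 0.0825, 0.2644]
eef_rot: [0.982, 0.107, 0.159, -0.003]
force: [-9.8, 2.1, -0.6]
opening: 0.158
gripper_force: 30.3
```

Run:
```python
from m import *
o=env.get_obs();print(o["tool_pos"],o["eef_rot"],o["force"],o["torque"])
r=orange(ctr=(.41,.09),save="pics/w6.png");tool(*r);lid(r[2])
```

```text
[0.37827719 0.08248725 0.26443555] [ 0.98150283  0.10674824  0.15889217 -0.00320735] [-9.77833863  2.12846985 -0.6266576 ] [0.92660457 3.65217057 0.91456311]
handle top pitch deg 3.9 n 4054
0 [202, 207, 210] [0.5557 0.117  0.1139] fwd 0.5679
10 [205, 210, 212] [0.5518 0.1162 0.114 ] fwd 0.5639
20 [205, 210, 210] [0.5473 0.1152 0.1152] fwd 0.5593
30 [205, 209, 213] [0.5433 0.1144 0.1155] fwd 0.5552
40 [204, 211, 212] [0.5403 0.1137 0.114 ] fwd 0.5521
50 [206, 211, 214] [0.5362 0.1128 0.1146] fwd 0.5479
60 [207, 212, 213] [0.5324 0.112  0.1146] fwd 0.544
70 [207, 211, 214] [0.5286 0.1112 0.1145] fwd 0.5401
80 [208, 213, 216] [0.5244 0.1103 0.1155] fwd 0.5358
90 [0, 211, 238] [0.5207 0.1095 0.1152] fwd 0.532
100 [0, 211, 239] [0.5169 0.1087 0.1153] fwd 0.5282
110 [0, 214, 240] [0.5133 0.1079 0.1147] fwd 0.5245
120 [212, 218, 220] [0.5106 0.1072 0.1115] fwd 0.5217
130 [213, 219, 220] [0.5064 0.1064 0.1126] fwd 0.5174
140 [214, 220, 223] [0.5028 0.1056 0.1118] fwd 0.5137
150 [79, 81, 83] [0.5019 0.1051 0.0998] fwd 0.5128
160 [209, 214, 218] [0.4979 0.1042 0.0994] fwd 0.5086
170 [212, 218, 220] [0.4939 0.1033 0.0985] fwd 0.5046
180 [214, 218, 223] [0.49   0.1024 0.0975] fwd 0.5005
190 [215, 220, 224] [0.4858 0.1015 0.0976] fwd 0.4962
200 [217, 222, 226] [0.4816 0.1006 0.0977] fwd 0.492
210 [218, 222, 226] [0.4775 0.0997 0.0969] fwd 0.4878
220 [218, 223, 227] [0.4734 0.0988 0.0969] fwd 0.4835
230 [219, 224, 228] [0.4692 0.0979 0.0973] fwd 0.4793
240 [219, 224, 227] [0.465  0.0971 0.0979] fwd 0.475
250 [123, 114, 116] [0.4608 0.0963 0.1014] fwd 0.4708
260 [38, 102, 183] [0.4568 0.0954 0.103 ] fwd 0.4667
270 [41, 171, 253] [0.4529 0.0946 0.104 ] fwd 0.4626
lid angle -0.05620977255642284 52815 z at front 0.11232976978475073
```

Run:
```python
from m import *
o=env.get_obs();print(o["q"].round(3),o["effort"].round(1),o["tool_pos"])
```

```text
[ 0.535  0.099 -1.065  0.838 -0.166  0.439] [ -3.3 -18.3  16.6   1.7  -0.3  -0.7] [0.37846567 0.08224559 0.26408124]
```

The arm has run into joint limits (q3 and q5), and the tool has turned in the grip. The lever stroke needs the gripper leaning forward relative to the tool. I'll back out of the notch and regrasp with a lean.

>>> {"op": "step_arm", "data": {
  "steps": [
    {"fingers": 0, "dx": 0.5, "dy": 0.1, "dz": 1.0, "ax": -0.87, "ay": 3.91, "az": 0},
    {"fingers": 0, "dx": 0, "dy": 0, "dz": 0, "ax": 0, "ay": 0, "az": 0}
  ]
}}

```text
t: 9.1
tool_pos: [0.3849, 0.0778, 0.2695]
eef_rot: [0.983, 0.101, 0.15, 0.006]
force: [-17.2, 3.9, 0.0]
opening: 0.182
gripper_force: 31.9
```

```bash
cat > st.py <<'E'
from m import *
def st():
    o=env.get_obs();p=o["tool_pos"];zz=R.from_quat(o["eef_rot"]).as_matrix()
    f=np.array([np.cos(.2182),np.sin(.2182)]);l=np.array([-f[1],f[0]])
    g=p+.1765*zz[:,2]
    print("TCP fwd %.4f lat %.4f z %.4f"%(p[:2]@f,p[:2]@l,p[2]),"tilt %.1f yaw %.1f"%(np.degrees(np.arctan2(zz[:2,2]@f,-zz[2,2])),np.degrees(np.arctan2(zz[1,0],zz[0,0]))),"lat tilt %.1f"%np.degrees(zz[:2,2]@l),"grip fwd %.4f z %.4f"%(g[:2]@f,g[2]),"F",o["force"].round(1),"T",o["torque"].round(1),"q",o["q"].round(2),"t",round(o["t"],2))
if __name__=="__main__": st()
E
python3 st.py
```

```text
TCP fwd 0.3926 lat -0.0074 z 0.2695 tilt 17.1 yaw 12.2 lat tilt -2.6 grip fwd 0.4443 z 0.1010 F [-17.2   3.9   0. ] T [1.1 5.8 1.2] q [ 0.58  0.1  -1.    0.64 -0.25  0.59] t 9.1
```

>>> {"op": "step_arm", "data": {
  "steps": [
    {"fingers": 0, "dx": -0.36, "dy": 0.21, "dz": 0.2, "ax": -0.65, "ay": 2.93, "az": 0},
    {"fingers": 0, "dx": -0.36, "dy": 0.21, "dz": 0.3, "ax": -0.65, "ay": 2.93, "az": 0},
    {"fingers": 0, "dx": 0, "dy": 0, "dz": 0, "ax": 0, "ay": 0, "az": 0}
  ]
}}

```text
t: 9.35
tool_pos: [0.383, 0.0852, 0.2779]
eef_rot: [0.989, 0.103, 0.11, 0.008]
force: [0.5, 3.2, -0.6]
opening: 0.161
gripper_force: 29.2
```

```bash
python3 st.py
```

```text
TCP fwd 0.3924 lat 0.0003 z 0.2779 tilt 12.4 yaw 12.2 lat tilt -2.4 grip fwd 0.4303 z 0.1057 F [ 0.5  3.2 -0.6] T [0.7 0.4 0.3] q [ 0.66  0.1  -0.88  0.32 -0.43  0.84] t 9.35
```

>>> {"op": "step_arm", "data": {
  "steps": [
    {"fingers": 0, "dx": -0.42, "dy": 0.0, "dz": 0.2, "ax": -0.3, "ay": 1.5, "az": 0},
    {"fingers": 0, "dx": -0.42, "dy": 0.0, "dz": 0.3, "ax": -0.4, "ay": 1.95, "az": 0},
    {"fingers": 0, "dx": -0.42, "dy": 0.0, "dz": 0.5, "ax": -0.6, "ay": 2.9, "az": 0},
    {"fingers": 0, "dx": -0.42, "dy": 0.0, "dz": 1, "ax": -0.6, "ay": 2.9, "az": 0},
    {"fingers": 0, "dx": -0.4, "dy": 0.0, "dz": 1.5, "ax": -0.6, "ay": 2.9, "az": 0},
    {"fingers": 0, "dx": 0, "dy": 0.0, "dz": 0, "ax": 0, "ay": 0, "az": 0},
    {"fingers": 0, "dx": 0, "dy": 0.0, "dz": 0, "ax": 0, "ay": 0, "az": 0}
  ]
}}

```text
t: 9.93
tool_pos: [0.3615, 0.0828, 0.312]
eef_rot: [0.994, 0.106, 0.003, 0.021]
force: [-0.2, 0.0, -0.2]
opening: 0.154
gripper_force: 29.6
```

Run:
```python
from st import *
st()
r=orange(ctr=(.41,.09),save="pics/w7.png");tool(*r);lid(r[2])
```

```text
TCP fwd 0.3709 lat 0.0026 z 0.3120 tilt 0.1 yaw 12.1 lat tilt -2.4 grip fwd 0.3711 z 0.1357 F [-0.2  0.  -0.2] T [ 0.  0. -0.] q [ 0.68  0.05 -0.73  0.05 -0.82  1.06] t 9.93
handle top pitch deg -4.5 n 4015
0 [87, 84, 79] [0.502  0.1023 0.0469] fwd 0.5123
10 [84, 81, 80] [0.5025 0.1014 0.0248] fwd 0.5126
20 [159, 208, 238] [0.5002 0.1004 0.0116] fwd 0.51
30 [160, 209, 239] [0.4947 0.0992 0.0119] fwd 0.5044
40 [166, 214, 244] [0.4891 0.098  0.0124] fwd 0.4987
50 [50, 64, 83] [ 4.854e-01  9.670e-02 -1.000e-04] fwd 0.4948
60 [31, 28, 28] [0.4794 0.0955 0.0009] fwd 0.4887
70 [35, 30, 32] [0.4734 0.0942 0.0012] fwd 0.4825
80 [33, 28, 35] [ 0.4676  0.0928 -0.0015] fwd 0.4766
90 [37, 36, 34] [4.613e-01 9.160e-02 3.000e-04] fwd 0.4702
100 [38, 29, 31] [0.455  0.0902 0.0009] fwd 0.4638
110 [32, 30, 29] [ 4.488e-01  8.890e-02 -2.000e-04] fwd 0.4574
120 [202, 207, 210] [0.4418 0.092  0.1111] fwd 0.4512
130 [202, 208, 211] [0.4378 0.0913 0.1136] fwd 0.4472
140 [202, 209, 212] [0.4337 0.0904 0.1127] fwd 0.443
150 [203, 208, 212] [0.4298 0.0896 0.1145] fwd 0.439
160 [206, 212, 215] [0.4257 0.0888 0.1155] fwd 0.4349
170 [206, 212, 215] [0.4217 0.088  0.1167] fwd 0.4308
180 [207, 213, 216] [0.4178 0.0872 0.1182] fwd 0.4267
190 [207, 211, 214] [0.4138 0.0864 0.1194] fwd 0.4227
200 [131, 131, 135] [0.4098 0.0856 0.121 ] fwd 0.4187
210 [136, 138, 140] [0.4058 0.0848 0.1222] fwd 0.4146
220 [134, 135, 140] [0.4021 0.0841 0.1243] fwd 0.4107
230 [132, 136, 138] [0.3977 0.0831 0.1241] fwd 0.4063
240 [130, 135, 136] [0.394  0.0824 0.1263] fwd 0.4025
250 [71, 67, 68] [0.3915 0.0821 0.1324] fwd 0.4
260 [61, 64, 83] [0.3873 0.0813 0.1327] fwd 0.3958
270 [18, 98, 169] [0.3845 0.0808 0.1368] fwd 0.3929
280 [0, 88, 164] [0.3803 0.0799 0.1369] fwd 0.3886
```

View pics/w7.png

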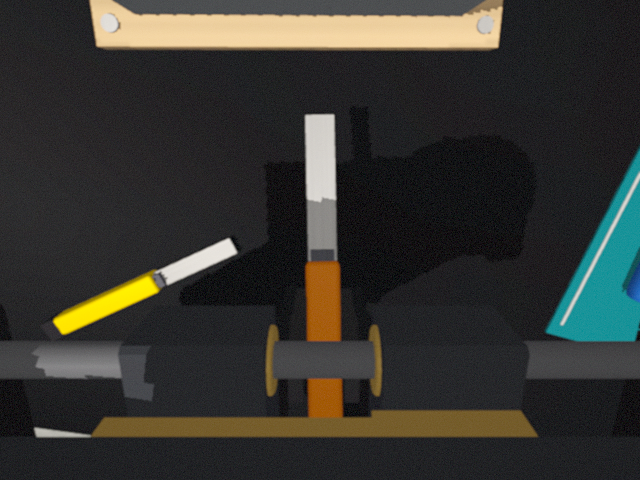

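>>> {"op": "step_arm", "data": {
  "steps": [
    {"fingers": 0, "dx": 0.6, "dy": 0.1, "dz": -2.5, "ax": 2.34, "ay": 0.52, "az": 0},
    {"fingers": 0, "dx": 0.9, "dy": 0.2, "dz": -3, "ax": 0, "ay": 0, "az": 0},
    {"fingers": 0, "dx": 0, "dy": 0, "dz": -3, "ax": 0, "ay": 0, "az": 0},
    {"fingers": 0, "dx": 0, "dy": 0, "dz": -1, "ax": 0, "ay": 0, "az": 0},
    {"fingers": 0, "dx": 0, "dy": 0, "dz": -1, "ax": 0, "ay": 0, "az": 0},
    {"fingers": 0, "dx": 0, "dy": 0, "dz": -0.8, "ax": 0, "ay": 0, "az": 0},
    {"fingers": 0, "dx": 0, "dy": 0, "dz": -0.7, "ax": 0, "ay": 0, "az": 0},
    {"fingers": 0, "dx": 0, "dy": 0, "dz": 0, "ax": 0, "ay": 0, "az": 0}
  ]
}}

```text
t: 10.65
tool_pos: [0.3753, 0.0852, 0.19]
eef_rot: [0.994, 0.106, -0.003, 0.002]
force: [0.3, -0.4, 0.1]
opening: 0.154
gripper_force: 30.0
```

Run:
```python
from st import *
st()
r=orange(ctr=(.41,.09),save="pics/w8.png");tool(*r)
```

```text
TCP fwd 0.3849 lat 0.0020 z 0.1900 tilt -0.3 yaw 12.2 lat tilt -0.2 grip fwd 0.3838 z 0.0135 F [ 0.3 -0.4  0.1] T [-0.2  0.1  0. ] q [ 0.65  0.32 -0.83  0.   -0.44  1.13] t 10.65
handle top pitch deg -0.8 n 3915
0 [155, 205, 235] [0.4909 0.1102 0.0122] fwd 0.5031
10 [160, 208, 238] [0.4879 0.1096 0.0123] fwd 0.5001
20 [158, 208, 237] [0.485  0.109  0.0116] fwd 0.4971
30 [72, 101, 123] [0.4831 0.1085 0.0052] fwd 0.4952
40 [32, 29, 26] [0.4804 0.108  0.0018] fwd 0.4924
50 [29, 27, 26] [0.4772 0.1073 0.0011] fwd 0.4891
60 [37, 31, 33] [0.4739 0.1065 0.0007] fwd 0.4857
70 [14, 13, 16] [ 4.705e-01  1.058e-01 -2.000e-04] fwd 0.4823
80 [24, 18, 24] [4.670e-01 1.051e-01 3.000e-04] fwd 0.4786
90 [18, 18, 13] [0.4634 0.1043 0.0005] fwd 0.475
100 [29, 22, 20] [4.598e-01 1.035e-01 2.000e-04] fwd 0.4713
110 [209, 214, 219] [0.4562 0.1027 0.0016] fwd 0.4676
120 [212, 217, 220] [0.4525 0.1019 0.0016] fwd 0.4638
130 [213, 217, 221] [0.4488 0.1011 0.0032] fwd 0.4601
140 [214, 219, 222] [0.4451 0.1003 0.0036] fwd 0.4563
150 [214, 220, 223] [0.4414 0.0995 0.0042] fwd 0.4525
160 [217, 222, 224] [0.4375 0.0987 0.0038] fwd 0.4485
170 [215, 220, 224] [0.4337 0.0979 0.0047] fwd 0.4447
180 [216, 222, 225] [0.4298 0.097  0.0045] fwd 0.4406
190 [218, 223, 227] [0.426  0.0962 0.0053] fwd 0.4367
200 [219, 224, 227] [0.4222 0.0954 0.0067] fwd 0.4329
210 [125, 129, 128] [0.4185 0.0946 0.0081] fwd 0.429
220 [120, 127, 126] [0.4146 0.0938 0.0087] fwd 0.425
230 [121, 125, 127] [0.4103 0.0929 0.0082] fwd 0.4207
240 [119, 122, 126] [0.4063 0.092  0.0089] fwd 0.4166
250 [89, 92, 94] [0.4024 0.0912 0.0099] fwd 0.4126
260 [61, 59, 58] [0.3995 0.0905 0.0137] fwd 0.4096
270 [0, 82, 157] [0.3965 0.0899 0.0171] fwd 0.4066
280 [5, 85, 159] [0.3922 0.089  0.0168] fwd 0.4022
```

>>> {"op": "step_arm", "data": {
  "steps": [
    {"fingers": 0.35, "dx": 0, "dy": 0, "dz": 0, "ax": 0, "ay": 0, "az": 0},
    {"fingers": 0.35, "dx": 0, "dy": 0, "dz": 0, "ax": 0, "ay": 0, "az": 0},
    {"fingers": 0.35, "dx": 0.4, "dy": 0.1, "dz": 1.5, "ax": -0.4, "ay": 1.5, "az": 0},
    {"fingers": 0.35, "dx": 1.5, "dy": 0.33, "dz": 1, "ax": -1.2, "ay": 5.4, "az": 0},
    {"fingers": 0.35, "dx": 1.5, "dy": 0.33, "dz": 0.5, "ax": -1.2, "ay": 5.4, "az": 0},
    {"fingers": 0.35, "dx": 1.5, "dy": 0.33, "dz": 0, "ax": -1.2, "ay": 5.4, "az": 0},
    {"fingers": 0.35, "dx": 1.1, "dy": 0.2, "dz": 0, "ax": -0.7, "ay": 3.7, "az": 0},
    {"fingers": 0.35, "dx": 0, "dy": 0, "dz": 0, "ax": 0, "ay": 0, "az": 0}
  ]
}}

```text
t: 11.37
tool_pos: [0.4388, 0.0997, 0.2218]
eef_rot: [0.976, 0.105, -0.189, 0.021]
force: [0.5, -0.5, 0.5]
opening: 0.35
gripper_force: 0.0
```

Run:
```python
from st import *
st()
r=orange(ctr=(.39,.09),save="pics/w9.png");M,im,P,k=r
v,u=np.where(k);print(k.sum(),v.min(),v.max())
f=np.array([np.cos(.2182),np.sin(.2182)]);l=np.array([-f[1],f[0]])
hsv=cv2.cvtColor(im,cv2.COLOR_BGR2HSV)
w=(hsv[...,1]<60)&(hsv[...,2]>150)&(abs(P[...,2])<.03)&(abs(P[...,:2]@l-.002)<.03);w=cv2.morphologyEx(w.astype(np.uint8),cv2.MORPH_OPEN,np.ones((5,5)))>0
for nm,m in(("handle",k),("blade",w)):
    Q=P[m];F=Q[:,:2]@f;L=Q[:,:2]@l;print(nm,len(Q),"fwd",np.percentile(F,[1,50,99]).round(4),"lat",np.percentile(L,[2,50,98]).round(4),"z",np.median(Q[:,2]).round(4),"yaw rel",np.degrees(np.polyfit(F,L,1)[0]).round(1))
```

```text
TCP fwd 0.4499 lat 0.0023 z 0.2218 tilt -21.9 yaw 12.2 lat tilt 0.0 grip fwd 0.3841 z 0.0581 F [ 0.5 -0.5  0.5] T [ 0.2 -0.9  0. ] q [ 0.55  0.41 -0.49 -0.14 -1.05  1.33] t 11.37
3063 208 326
handle 3063 fwd [0.3285 0.3754 0.4072] lat [-0.0047  0.0021  0.0091] z 0.0156 yaw rel 0.4
blade 3849 fwd [0.4087 0.4442 0.4691] lat [-0.0036  0.0026  0.009 ] z 0.0087 yaw rel 0.4
```

>>> {"op": "step_arm", "data": {
  "steps": [
    {"fingers": 0.35, "dx": -0.4, "dy": -0.09, "dz": -1.8, "ax": 0, "ay": 0, "az": 0},
    {"fingers": 0.35, "dx": -0.2, "dy": -0.04, "dz": -1.7, "ax": 0, "ay": 0, "az": 0},
    {"fingers": 0.35, "dx": 0, "dy": 0, "dz": -1.1, "ax": 0, "ay": 0, "az": 0},
    {"fingers": 0, "dx": 0, "dy": 0, "dz": 0, "ax": 0, "ay": 0, "az": 0},
    {"fingers": 0, "dx": 0, "dy": 0, "dz": 0, "ax": 0, "ay": 0, "az": 0},
    {"fingers": 0, "dx": 0, "dy": 0, "dz": 0, "ax": 0, "ay": 0, "az": 0},
    {"fingers": 0, "dx": 0, "dy": 0, "dz": 0, "ax": 0, "ay": 0, "az": 0},
    {"fingers": 0, "dx": 0, "dy": 0, "dz": 0, "ax": 0, "ay": 0, "az": 0}
  ]
}}

```text
t: 12.08
tool_pos: [0.4299, 0.0976, 0.1764]
eef_rot: [0.976, 0.105, -0.189, 0.021]
force: [-0.4, 0.3, 3.0]
opening: 0.152
gripper_force: 30.0
```

```bash
python3 st.py
```

```text
TCP fwd 0.4408 lat 0.0022 z 0.1764 tilt -22.0 yaw 12.3 lat tilt 0.0 grip fwd 0.3747 z 0.0127 F [-0.4  0.3  3. ] T [ 0.2 -0.6 -0. ] q [ 0.55  0.48 -0.54 -0.15 -0.93  1.35] t 12.08
```

>>> {"op": "step_arm", "data": {
  "steps": [
    {"fingers": 0, "dx": 0, "dy": 0, "dz": 1, "ax": 0, "ay": 0, "az": 0},
    {"fingers": 0, "dx": 0, "dy": 0, "dz": 2.5, "ax": 0, "ay": 0, "az": 0},
    {"fingers": 0, "dx": 0, "dy": 0, "dz": 3, "ax": 0, "ay": 0, "az": 0},
    {"fingers": 0, "dx": 0, "dy": 0, "dz": 2.3, "ax": 0, "ay": 0, "az": 0},
    {"fingers": 0, "dx": 0, "dy": 0, "dz": 0, "ax": 0, "ay": 0, "az": 0},
    {"fingers": 0, "dx": 0, "dy": 0, "dz": 0, "ax": 0, "ay": 0, "az": 0}
  ]
}}

```text
t: 12.58
tool_pos: [0.4299, 0.0975, 0.2654]
eef_rot: [0.976, 0.105, -0.188, 0.02]
force: [-0.7, -0.1, -1.2]
opening: 0.154
gripper_force: 30.0
```

```bash
cat >> st.py <<'E'
def look(save,lo=.35,hi=.60):
    st(); M,im,P,k=orange(ctr=(.40,.09),save=save,rad=.2)
    f=np.array([np.cos(.2182),np.sin(.2182)]);l=np.array([-f[1],f[0]])
    F=P[...,:2]@f;L=P[...,:2]@l;z=P[...,2]
    hsv=cv2.cvtColor(im,cv2.COLOR_BGR2HSV)
    Q=P[k];h=Q[:,:2]@f;print("handle n",k.sum(),"fwd",np.percentile(h,[1,99]).round(4),"pitch",np.degrees(np.arctan(np.polyfit(h,Q[:,2],1)[0])).round(1))
    m=(abs(L-np.median(Q[:,:2]@l))<.004)&(hsv[...,1]<70)&(hsv[...,2]>100)&(z>.03)&(F>np.percentile(h,99)+.006)&(F<.511)
    if m.sum()>30:
        c=np.polyfit(F[m],z[m],1);print("blade n",m.sum(),"pitch %.2f"%np.degrees(np.arctan(c[0])),"fwd max %.4f"%np.percentile(F[m],99.5),"top z at .508: %.4f"%np.polyval(c,.508), "at max %.4f"%np.polyval(c,np.percentile(F[m],99.5)),"lat %.4f"%np.median(L[m]))
    for a in(.02,):
        e=(abs(L-.003)>a)&(abs(L-.003)<.08)&(F>.5135)&(F<.53)&(z>.105)
        if e.sum()>20:
            c=np.polyfit(F[e],z[e],1);print("lid edge z %.4f at .5135; n"%np.polyval(c,.5135),e.sum())
    fc=(abs(L-.003)<.06)&(z>.03)&(z<.085)&(F>.505)&(F<.52);print("face",np.median(F[fc]).round(4),fc.sum())
E
python3 -c "
from st import *
look('pics/w10.png')"
```

```text
TCP fwd 0.4408 lat 0.0021 z 0.2654 tilt -21.8 yaw 12.3 lat tilt 0.1 grip fwd 0.3753 z 0.1016 F [-0.7 -0.1 -1.2] T [ 0.1 -0.8 -0. ] q [ 0.55  0.32 -0.47 -0.14 -1.14  1.31] t 12.58
handle n 3034 fwd [0.3275 0.4082] pitch 9.9
blade n 5291 pitch -1.13 fwd max 0.5086 top z at .508: 0.1170 at max 0.1169 lat 0.0027
face nan 0
  return _methods._mean(a, axis=axis, dtype=dtype,
  ret = ret.dtype.type(ret / rcount)
```

```bash
sed -i 's/(F<.511)$/(F<FM)/; s/lo=.35,hi=.60/FM=.511/' st.py; python3 -c "
from st import *
look('pics/w11.png',.468)" 2>/dev/null
```

```text
TCP fwd 0.4404 lat 0.0021 z 0.2642 tilt -22.0 yaw 12.2 lat tilt 0.0 grip fwd 0.3744 z 0.1006 F [ 0.4  0.2 -1.6] T [ 0.1 -0.9 -0. ] q [ 0.55  0.33 -0.47 -0.14 -1.14  1.31] t 12.63
handle n 3030 fwd [0.3268 0.4073] pitch 5.7
blade n 5029 pitch -35.08 fwd max 0.4677 top z at .508: 0.0685 at max 0.0968 lat 0.0026
face nan 0
```

View pics/w10.png

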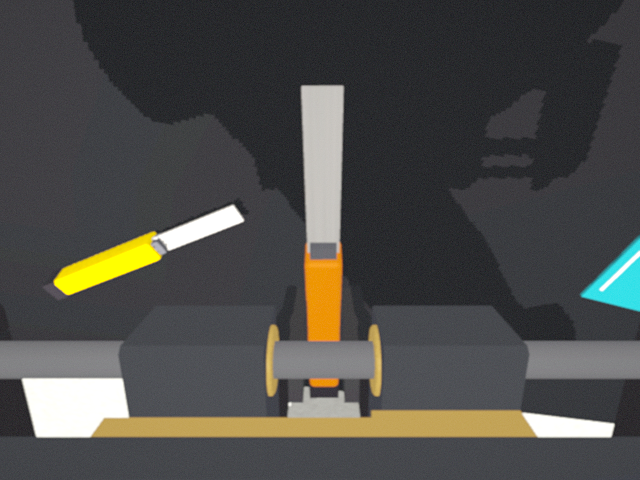

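The picture shows the blade (tip at (323,88)) level ahead of the handle, centred between the fingers. The recorder is out of view above.

```bash
cat >> st.py <<'E'
def blade(v0,v1):
    st(); M=env.camera_model("wrist");im,D=env.capture("wrist");P=deproj("wrist",D,M)[v0:v1,314:332].reshape(-1,3)
    f=np.array([np.cos(.2182),np.sin(.2182)]);l=np.array([-f[1],f[0]]);F=P[:,:2]@f;c=np.polyfit(F,P[:,2],1)
    print("blade pitch %.2f"%np.degrees(np.arctan(c[0])),"fwd",F.min().round(4),F.max().round(4),"z ends",np.polyval(c,[F.min(),F.max()]).round(4),"lat",np.median(P[:,:2]@l).round(4))
E
python3 -c "
from st import *
blade(90,232)"
```

```text
TCP fwd 0.4403 lat 0.0020 z 0.2635 tilt -22.1 yaw 12.2 lat tilt 0.0 grip fwd 0.3739 z 0.0999 F [ 0.6  0.5 -0.2] T [ 0.1 -0.9  0. ] q [ 0.55  0.33 -0.47 -0.14 -1.14  1.31] t 12.68
blade pitch 9.57 fwd 0.4162 0.5078 z ends [0.0916 0.1071] lat 0.0024
```

```bash
sed -i 's/\.reshape(-1,3)$/; P=np.median(P,1)/' st.py
cat >> st.py <<'E'
def rows(vs):
    st(); M=env.camera_model("wrist");im,D=env.capture("wrist");P=deproj("wrist",D,M)
    f=np.array([np.cos(.2182),np.sin(.2182)]);l=np.array([-f[1],f[0]])
    for v in vs: p=np.median(P[v,316:330],0);print(v,im[v,323].tolist(),"fwd %.4f lat %.4f z %.4f"%(p[:2]@f,p[:2]@l,p[2]))
E
python3 -c "
from st import *
rows([86,88,90,95,100,120,140,160,180,200,220,230,236,250,270])"
```

```text
TCP fwd 0.4403 lat 0.0020 z 0.2630 tilt -22.2 yaw 12.2 lat tilt -0.0 grip fwd 0.3737 z 0.0996 F [-0.5 -0.2 -0.7] T [ 0.1 -0.9  0. ] q [ 0.55  0.33 -0.47 -0.14 -1.14  1.31] t 12.73
86 [176, 180, 182] fwd 0.4684 lat 0.0022 z 0.0938
88 [189, 195, 198] fwd 0.4682 lat 0.0022 z 0.0953
90 [191, 196, 197] fwd 0.4675 lat 0.0021 z 0.0950
95 [190, 196, 197] fwd 0.4662 lat 0.0022 z 0.0952
100 [192, 195, 198] fwd 0.4648 lat 0.0022 z 0.0952
120 [192, 195, 198] fwd 0.4585 lat 0.0022 z 0.0951
140 [192, 196, 199] fwd 0.4522 lat 0.0023 z 0.0951
160 [191, 196, 198] fwd 0.4453 lat 0.0023 z 0.0954
180 [189, 194, 197] fwd 0.4378 lat 0.0024 z 0.0951
200 [191, 194, 197] fwd 0.4301 lat 0.0024 z 0.0954
220 [191, 195, 198] fwd 0.4216 lat 0.0024 z 0.0955
230 [188, 193, 196] fwd 0.4168 lat 0.0025 z 0.0952
236 [188, 193, 197] fwd 0.4143 lat 0.0025 z 0.0955
250 [116, 109, 111] fwd 0.4110 lat 0.0025 z 0.0997
270 [3, 151, 238] fwd 0.4036 lat 0.0026 z 0.1026
```

>>> {"op": "step_arm", "data": {
  "steps": [
    {"fingers": 0, "dx": 1.5, "dy": 0.34, "dz": 0.18, "ax": 0, "ay": 0, "az": 0},
    {"fingers": 0, "dx": 1.5, "dy": 0.33, "dz": 0, "ax": 0, "ay": 0, "az": 0},
    {"fingers": 0, "dx": 0.7, "dy": 0.17, "dz": 0, "ax": 0, "ay": 0, "az": 0},
    {"fingers": 0, "dx": 0, "dy": 0, "dz": 0, "ax": 0, "ay": 0, "az": 0},
    {"fingers": 0, "dx": 0, "dy": 0, "dz": 0, "ax": 0, "ay": 0, "az": 0},
    {"fingers": 0, "dx": 0, "dy": 0, "dz": 0, "ax": 0, "ay": 0, "az": 0}
  ]
}}

```text
t: 13.28
tool_pos: [0.4661, 0.1056, 0.2647]
eef_rot: [0.976, 0.105, -0.191, 0.022]
force: [0.7, 0.4, 0.7]
opening: 0.156
gripper_force: 30.0
```

```bash
python3 -c "
from st import *
rows([0,5,10,20,40,60,84,88,90,100,120,160,200,230])"
```

```text
TCP fwd 0.4779 lat 0.0022 z 0.2647 tilt -22.2 yaw 12.2 lat tilt -0.0 grip fwd 0.4112 z 0.1013 F [0.7 0.4 0.7] T [ 0.2 -0.8  0. ] q [ 0.53  0.38 -0.38 -0.12 -1.18  1.32] t 13.28
0 [0, 210, 238] fwd 0.5302 lat 0.0022 z 0.1144
5 [0, 211, 235] fwd 0.5293 lat 0.0022 z 0.1145
10 [0, 212, 237] fwd 0.5284 lat 0.0022 z 0.1145
20 [0, 209, 236] fwd 0.5265 lat 0.0023 z 0.1147
40 [205, 214, 217] fwd 0.5217 lat 0.0023 z 0.1115
60 [211, 216, 217] fwd 0.5171 lat 0.0023 z 0.1110
84 [69, 68, 68] fwd 0.4755 lat 0.0025 z 0.0007
88 [193, 197, 199] fwd 0.5056 lat 0.0024 z 0.0965
90 [193, 198, 200] fwd 0.5051 lat 0.0024 z 0.0966
100 [192, 197, 197] fwd 0.5023 lat 0.0027 z 0.0970
120 [192, 198, 199] fwd 0.4962 lat 0.0024 z 0.0970
160 [192, 197, 199] fwd 0.4829 lat 0.0025 z 0.0970
200 [191, 198, 199] fwd 0.4674 lat 0.0026 z 0.0969
230 [191, 196, 200] fwd 0.4543 lat 0.0027 z 0.0970
```

>>> {"op": "step_arm", "data": {
  "steps": [
    {"fingers": 0, "dx": 0.5, "dy": 0.11, "dz": 0, "ax": 0, "ay": 0, "az": 0},
    {"fingers": 0, "dx": 0.4, "dy": 0.09, "dz": 0, "ax": 0, "ay": 0, "az": 0},
    {"fingers": 0, "dx": 0.4, "dy": 0.09, "dz": 0, "ax": 0, "ay": 0, "az": 0},
    {"fingers": 0, "dx": 0.4, "dy": 0.09, "dz": 0, "ax": 0, "ay": 0, "az": 0},
    {"fingers": 0, "dx": 0.35, "dy": 0.07, "dz": 0, "ax": 0, "ay": 0, "az": 0},
    {"fingers": 0, "dx": 0, "dy": 0, "dz": 0, "ax": 0, "ay": 0, "az": 0},
    {"fingers": 0, "dx": 0, "dy": 0, "dz": 0, "ax": 0, "ay": 0, "az": 0}
  ]
}}

```text
t: 13.92
tool_pos: [0.4875, 0.1104, 0.2652]
eef_rot: [0.976, 0.105, -0.19, 0.021]
force: [-0.1, 0.0, 0.8]
opening: 0.157
gripper_force: 30.0
```

```bash
python3 -c "
from st import *
rows([70,90,110,130,132,134,136,138,140,145,150,160,180,200,230])"
cat > lev2.py <<'E'
import numpy as np
a=np.radians(12.5)
def path(x0,z0,phis,push,fx=.5127,fz=.094,ex=0):
    px,pz,q=x0,z0,0
    for i,(p,s) in enumerate(zip(phis,push)):
        r=np.radians(p);x=x0-fx;z=z0-fz
        X=fx+x*np.cos(r)-z*np.sin(r)+s*np.cos(r);Z=fz+x*np.sin(r)+z*np.cos(r)+s*np.sin(r)+ex*(i+1)/len(phis)
        d=X-px;e=p-q;print(p,"dx %.2f dy %.2f dz %.2f ax %.2f ay %.2f"%(100*d*np.cos(a),100*d*np.sin(a),100*(Z-pz),e*np.sin(a),-e*np.cos(a)),"TCP %.4f %.4f"%(X,Z));px,pz,q=X,Z,p
path(.499,.2637,range(4,33,4),[0]*8,ex=-.002)
E
python3 lev2.py
```

```text
TCP fwd 0.4999 lat 0.0022 z 0.2652 tilt -22.1 yaw 12.2 lat tilt -0.0 grip fwd 0.4335 z 0.1016 F [-0.1  0.   0.8] T [ 0.1 -0.8 -0. ] q [ 0.52  0.41 -0.33 -0.12 -1.2   1.33] t 13.92
70 [207, 213, 214] fwd 0.5377 lat 0.0024 z 0.1139
90 [0, 213, 239] fwd 0.5333 lat 0.0025 z 0.1148
110 [0, 212, 238] fwd 0.5281 lat 0.0024 z 0.1146
130 [120, 213, 237] fwd 0.5228 lat 0.0025 z 0.1148
132 [209, 216, 219] fwd 0.5206 lat 0.0025 z 0.1110
134 [210, 215, 215] fwd 0.5203 lat 0.0025 z 0.1113
136 [208, 213, 215] fwd 0.5196 lat 0.0026 z 0.1115
138 [209, 215, 216] fwd 0.5189 lat 0.0025 z 0.1111
140 [210, 216, 217] fwd 0.5185 lat 0.0026 z 0.1111
145 [210, 216, 216] fwd 0.5170 lat 0.0025 z 0.1111
150 [211, 216, 218] fwd 0.5153 lat 0.0025 z 0.1111
160 [196, 200, 203] fwd 0.5051 lat 0.0027 z 0.0970
180 [195, 199, 202] fwd 0.4977 lat 0.0026 z 0.0975
200 [191, 197, 200] fwd 0.4895 lat 0.0027 z 0.0971
230 [191, 196, 200] fwd 0.4768 lat 0.0027 z 0.0975
4 dx -1.15 dy -0.26 dz -0.16 ax 0.87 ay -3.91 TCP 0.4872 0.2621
8 dx -1.14 dy -0.25 dz -0.24 ax 0.87 ay -3.91 TCP 0.4755 0.2596
12 dx -1.12 dy -0.25 dz -0.32 ax 0.87 ay -3.91 TCP 0.4640 0.2564
16 dx -1.10 dy -0.24 dz -0.40 ax 0.87 ay -3.91 TCP 0.4528 0.2523
20 dx -1.07 dy -0.24 dz -0.48 ax 0.87 ay -3.91 TCP 0.4418 0.2475
24 dx -1.04 dy -0.23 dz -0.56 ax 0.87 ay -3.91 TCP 0.4312 0.2420
28 dx -1.00 dy -0.22 dz -0.63 ax 0.87 ay -3.91 TCP 0.4209 0.2357
32 dx -0.95 dy -0.21 dz -0.70 ax 0.87 ay -3.91 TCP 0.4112 0.2287
```

>>> {"op": "step_arm", "data": {
  "steps": [
    {"fingers": 0, "dx": -0.05, "dy": -0.01, "dz": -0.1, "ax": 0, "ay": 0, "az": 0},
    {"fingers": 0, "dx": -1.15, "dy": -0.26, "dz": -0.2, "ax": 0.87, "ay": -3.91, "az": 0},
    {"fingers": 0, "dx": -1.14, "dy": -0.25, "dz": -0.26, "ax": 0.87, "ay": -3.91, "az": 0},
    {"fingers": 0, "dx": -1.12, "dy": -0.25, "dz": -0.34, "ax": 0.87, "ay": -3.91, "az": 0},
    {"fingers": 0, "dx": -1.1, "dy": -0.24, "dz": -0.42, "ax": 0.87, "ay": -3.91, "az": 0},
    {"fingers": 0, "dx": 0, "dy": 0, "dz": 0, "ax": 0, "ay": 0, "az": 0}
  ]
}}

```text
t: 14.47
tool_pos: [0.4404, 0.0999, 0.2529]
eef_rot: [0.993, 0.107, -0.05, 0.005]
force: [1.1, 0.7, 1.1]
opening: 0.158
gripper_force: 30.0
```

```bash
python3 -c "
from st import *
rows([30,60,90,110,120,130,136,140,145,150,160,180,200,230,250])"
```

```text
TCP fwd 0.4516 lat 0.0022 z 0.2529 tilt -5.8 yaw 12.3 lat tilt 0.0 grip fwd 0.4337 z 0.0773 F [1.1 0.7 1.1] T [ 0.1 -0.3 -0. ] q [ 0.57  0.3  -0.56 -0.05 -0.81  1.25] t 14.47
30 [198, 205, 206] fwd 0.5392 lat 0.0025 z 0.1142
60 [0, 210, 236] fwd 0.5326 lat 0.0025 z 0.1148
90 [0, 211, 237] fwd 0.5256 lat 0.0026 z 0.1149
110 [211, 218, 220] fwd 0.5206 lat 0.0026 z 0.1117
120 [212, 217, 219] fwd 0.5180 lat 0.0026 z 0.1116
130 [211, 217, 220] fwd 0.5154 lat 0.0026 z 0.1119
136 [209, 216, 219] fwd 0.5138 lat 0.0026 z 0.1116
140 [206, 211, 213] fwd 0.5128 lat 0.0026 z 0.1118
145 [169, 177, 179] fwd 0.5086 lat 0.0027 z 0.0945
150 [170, 178, 181] fwd 0.5069 lat 0.0027 z 0.0940
160 [171, 176, 178] fwd 0.5035 lat 0.0027 z 0.0928
180 [126, 129, 133] fwd 0.4964 lat 0.0027 z 0.0907
200 [97, 100, 99] fwd 0.4888 lat 0.0028 z 0.0885
230 [99, 101, 104] fwd 0.4764 lat 0.0028 z 0.0851
250 [49, 52, 47] fwd 0.4693 lat 0.0028 z 0.0874
```

>>> {"op": "step_arm", "data": {
  "steps": [
    {"fingers": 0, "dx": -1.07, "dy": -0.24, "dz": -0.5, "ax": 0.87, "ay": -3.91, "az": 0},
    {"fingers": 0, "dx": -1.04, "dy": -0.23, "dz": -0.58, "ax": 0.87, "ay": -3.91, "az": 0},
    {"fingers": 0, "dx": -1.0, "dy": -0.22, "dz": -0.65, "ax": 0.87, "ay": -3.91, "az": 0},
    {"fingers": 0, "dx": -0.95, "dy": -0.21, "dz": -0.7, "ax": 0.87, "ay": -3.91, "az": 0},
    {"fingers": 0, "dx": 0, "dy": 0, "dz": 0, "ax": 0, "ay": 0, "az": 0}
  ]
}}

```text
t: 14.93
tool_pos: [0.3977, 0.0889, 0.226]
eef_rot: [0.991, 0.107, 0.083, -0.007]
force: [-3.5, -0.3, 0.7]
opening: 0.154
gripper_force: 30.0
```

```bash
python3 -c "
from st import *
rows([10,30,60,90,100,110,115,120,125,130,136,140,145,150,160,180,200,230,250])"
```

```text
TCP fwd 0.4075 lat 0.0007 z 0.2260 tilt 9.5 yaw 12.3 lat tilt -0.2 grip fwd 0.4367 z 0.0519 F [-3.5 -0.3  0.7] T [-0.3  1.   0.1] q [ 0.64  0.24 -0.87  0.23 -0.32  0.94] t 14.93
10 [0, 208, 235] fwd 0.5305 lat 0.0005 z 0.1217
30 [0, 210, 237] fwd 0.5262 lat 0.0005 z 0.1215
60 [211, 217, 217] fwd 0.5207 lat 0.0005 z 0.1186
90 [216, 222, 223] fwd 0.5138 lat 0.0005 z 0.1188
100 [106, 110, 110] fwd 0.5131 lat 0.0006 z 0.1114
110 [168, 173, 179] fwd 0.5133 lat 0.0005 z 0.0970
115 [172, 177, 181] fwd 0.5120 lat 0.0005 z 0.0961
120 [172, 178, 181] fwd 0.5108 lat 0.0005 z 0.0950
125 [171, 178, 181] fwd 0.5094 lat 0.0005 z 0.0944
130 [171, 178, 181] fwd 0.5081 lat 0.0005 z 0.0931
136 [170, 176, 181] fwd 0.5065 lat 0.0005 z 0.0920
140 [171, 178, 180] fwd 0.5055 lat 0.0005 z 0.0914
145 [173, 178, 182] fwd 0.5040 lat 0.0005 z 0.0907
150 [171, 176, 179] fwd 0.5027 lat 0.0005 z 0.0897
160 [174, 177, 181] fwd 0.4997 lat 0.0006 z 0.0876
180 [171, 178, 181] fwd 0.4935 lat 0.0006 z 0.0840
200 [172, 177, 182] fwd 0.4868 lat 0.0006 z 0.0794
230 [168, 173, 177] fwd 0.4758 lat 0.0006 z 0.0720
250 [78, 75, 74] fwd 0.4684 lat 0.0007 z 0.0711
```

The lid has come loose: its front edge has risen about 8 mm (0.05 rad), carried on the blade. Next I plan the lifting arc about the hinge.

```bash
cat > arc.py <<'E'
import numpy as np
a=.2182
def arc(x,z,tilt,V,ths,rs,tilts,hx=.6627,hz=.098):
    x0,z0,t0=x,z,tilt
    for th,r,t in zip(ths,rs,tilts):
        d=np.radians(t-tilt);c,s=np.cos(d),np.sin(d)
        v=(V[0]*c-V[1]*s,V[0]*s+V[1]*c)
        X=hx-r*np.cos(th)-v[0];Z=hz+r*np.sin(th)-v[1]
        e=t-t0;print("th %.2f"%th,"dx %.2f dy %.2f dz %.2f ax %.2f ay %.2f"%(100*(X-x0)*np.cos(a),100*(X-x0)*np.sin(a),100*(Z-z0),e*np.sin(a),-e*np.cos(a)),"TCP %.3f %.3f"%(X,Z));x0,z0,t0=X,Z,t
if __name__=="__main__":
    ths=np.array([.06,.1,.15,.2,.25,.3,.35,.4,.5,.6,.7,.8,.9,1.0,1.1,1.2,1.3,1.4,1.5,1.6,1.7,1.8])
    arc(.4075,.226,9.5,(.116,-.1215),ths,np.interp(ths,[.06,.4,1.0,1.8],[.1385,.137,.13,.118]),np.interp(ths,[.06,.4,1.0,1.8],[9,4,-4,-8]))
E
python3 arc.py
```

```text
th 0.06 dx 0.20 dy 0.04 dz 0.28 ax -0.11 ay 0.49 TCP 0.410 0.229
th 0.10 dx 0.18 dy 0.04 dz 0.67 ax -0.13 ay 0.57 TCP 0.411 0.235
th 0.15 dx 0.26 dy 0.06 dz 0.83 ax -0.16 ay 0.72 TCP 0.414 0.244
th 0.20 dx 0.30 dy 0.07 dz 0.82 ax -0.16 ay 0.72 TCP 0.417 0.252
th 0.25 dx 0.33 dy 0.07 dz 0.81 ax -0.16 ay 0.72 TCP 0.420 0.260
th 0.30 dx 0.36 dy 0.08 dz 0.79 ax -0.16 ay 0.72 TCP 0.424 0.268
th 0.35 dx 0.40 dy 0.09 dz 0.78 ax -0.16 ay 0.72 TCP 0.428 0.276
th 0.40 dx 0.43 dy 0.10 dz 0.76 ax -0.16 ay 0.72 TCP 0.433 0.283
th 0.50 dx 0.98 dy 0.22 dz 1.42 ax -0.29 ay 1.30 TCP 0.443 0.298
th 0.60 dx 1.09 dy 0.24 dz 1.32 ax -0.29 ay 1.30 TCP 0.454 0.311
th 0.70 dx 1.20 dy 0.27 dz 1.22 ax -0.29 ay 1.30 TCP 0.466 0.323
th 0.80 dx 1.29 dy 0.29 dz 1.11 ax -0.29 ay 1.30 TCP 0.479 0.334
th 0.90 dx 1.36 dy 0.30 dz 0.99 ax -0.29 ay 1.30 TCP 0.493 0.344
th 1.00 dx 1.43 dy 0.32 dz 0.86 ax -0.29 ay 1.30 TCP 0.508 0.353
th 1.10 dx 1.29 dy 0.29 dz 0.59 ax -0.11 ay 0.49 TCP 0.521 0.358
th 1.20 dx 1.32 dy 0.29 dz 0.46 ax -0.11 ay 0.49 TCP 0.535 0.363
th 1.30 dx 1.34 dy 0.30 dz 0.33 ax -0.11 ay 0.49 TCP 0.549 0.366
th 1.40 dx 1.35 dy 0.30 dz 0.20 ax -0.11 ay 0.49 TCP 0.562 0.368
th 1.50 dx 1.34 dy 0.30 dz 0.07 ax -0.11 ay 0.49 TCP 0.576 0.369
th 1.60 dx 1.32 dy 0.29 dz -0.06 ax -0.11 ay 0.49 TCP 0.590 0.368
th 1.70 dx 1.29 dy 0.29 dz -0.18 ax -0.11 ay 0.49 TCP 0.603 0.367
th 1.80 dx 1.24 dy 0.28 dz -0.29 ax -0.11 ay 0.49 TCP 0.615 0.364
```

>>> {"op": "step_arm", "data": {
  "steps": [
    {"fingers": 0, "dx": 0.05, "dy": 0.01, "dz": 0.4, "ax": -0.11, "ay": 0.49, "az": 0},
    {"fingers": 0, "dx": 0.15, "dy": 0.04, "dz": 0.67, "ax": -0.13, "ay": 0.57, "az": 0},
    {"fingers": 0, "dx": 0.26, "dy": 0.06, "dz": 0.83, "ax": -0.16, "ay": 0.72, "az": 0},
    {"fingers": 0, "dx": 0.3, "dy": 0.07, "dz": 0.82, "ax": -0.16, "ay": 0.72, "az": 0},
    {"fingers": 0, "dx": 0, "dy": 0, "dz": 0, "ax": 0, "ay": 0, "az": 0}
  ]
}}

```text
t: 15.4
tool_pos: [0.4111, 0.0944, 0.2566]
eef_rot: [0.992, 0.106, 0.064, -0.008]
force: [-1.4, -0.0, -0.4]
opening: 0.155
gripper_force: 30.0
```

```bash
python3 -c "
from st import *
rows([10,40,60,80,90,100,110,120,130,150,180,210,230,245,260])"
```

```text
TCP fwd 0.4218 lat 0.0032 z 0.2566 tilt 7.4 yaw 12.2 lat tilt 0.1 grip fwd 0.4446 z 0.0816 F [-1.4 -0.  -0.4] T [-0.   0.4  0. ] q [ 0.63  0.2  -0.75  0.1  -0.5   1.07] t 15.4
10 [203, 210, 211] fwd 0.5447 lat 0.0034 z 0.1375
40 [0, 212, 239] fwd 0.5372 lat 0.0034 z 0.1396
60 [0, 213, 240] fwd 0.5323 lat 0.0035 z 0.1405
80 [125, 132, 132] fwd 0.5281 lat 0.0035 z 0.1382
90 [209, 215, 217] fwd 0.5256 lat 0.0035 z 0.1387
100 [211, 216, 218] fwd 0.5231 lat 0.0035 z 0.1389
110 [212, 218, 220] fwd 0.5206 lat 0.0035 z 0.1394
120 [203, 209, 210] fwd 0.5179 lat 0.0035 z 0.1402
130 [128, 130, 135] fwd 0.5164 lat 0.0036 z 0.1326
150 [180, 186, 188] fwd 0.5120 lat 0.0037 z 0.1153
180 [180, 186, 189] fwd 0.5026 lat 0.0038 z 0.1096
210 [180, 184, 187] fwd 0.4921 lat 0.0039 z 0.1038
230 [179, 184, 188] fwd 0.4844 lat 0.0039 z 0.0994
245 [77, 74, 73] fwd 0.4786 lat 0.0039 z 0.0976
260 [32, 68, 122] fwd 0.4728 lat 0.0040 z 0.0973
```

```bash
python3 -c "
from arc import *
ths=np.array([.3,.4,.5,.6,.7,.8,.9,1.0,1.1,1.2,1.3,1.4,1.5,1.6,1.7,1.8])
arc(.4218,.2566,7.4,(.114,-.1276),ths,np.interp(ths,[.2,1.0,1.8],[.131,.128,.118]),np.interp(ths,[.2,1.0,1.8],[7.4,-2,-6]))"
```

```text
th 0.30 dx 0.46 dy 0.10 dz 0.99 ax -0.25 ay 1.15 TCP 0.427 0.267
th 0.40 dx 0.73 dy 0.16 dz 1.44 ax -0.25 ay 1.15 TCP 0.434 0.281
th 0.50 dx 0.85 dy 0.19 dz 1.37 ax -0.25 ay 1.15 TCP 0.443 0.295
th 0.60 dx 0.96 dy 0.21 dz 1.30 ax -0.25 ay 1.15 TCP 0.453 0.308
th 0.70 dx 1.07 dy 0.24 dz 1.22 ax -0.25 ay 1.15 TCP 0.464 0.320
th 0.80 dx 1.16 dy 0.26 dz 1.12 ax -0.25 ay 1.15 TCP 0.476 0.331
th 0.90 dx 1.25 dy 0.28 dz 1.02 ax -0.25 ay 1.15 TCP 0.488 0.341
th 1.00 dx 1.33 dy 0.29 dz 0.91 ax -0.25 ay 1.15 TCP 0.502 0.350
th 1.10 dx 1.26 dy 0.28 dz 0.60 ax -0.11 ay 0.49 TCP 0.515 0.356
th 1.20 dx 1.30 dy 0.29 dz 0.48 ax -0.11 ay 0.49 TCP 0.528 0.361
th 1.30 dx 1.32 dy 0.29 dz 0.35 ax -0.11 ay 0.49 TCP 0.542 0.365
th 1.40 dx 1.33 dy 0.29 dz 0.22 ax -0.11 ay 0.49 TCP 0.555 0.367
th 1.50 dx 1.33 dy 0.29 dz 0.10 ax -0.11 ay 0.49 TCP 0.569 0.368
th 1.60 dx 1.31 dy 0.29 dz -0.03 ax -0.11 ay 0.49 TCP 0.582 0.368
th 1.70 dx 1.28 dy 0.28 dz -0.15 ax -0.11 ay 0.49 TCP 0.595 0.366
th 1.80 dx 1.25 dy 0.28 dz -0.26 ax -0.11 ay 0.49 TCP 0.608 0.363
```

>>> {"op": "step_arm", "data": {
  "steps": [
    {"fingers": 0, "dx": 0.46, "dy": 0.1, "dz": 1.0, "ax": -0.25, "ay": 1.15, "az": 0},
    {"fingers": 0, "dx": 0.73, "dy": 0.16, "dz": 1.44, "ax": -0.25, "ay": 1.15, "az": 0},
    {"fingers": 0, "dx": 0.85, "dy": 0.19, "dz": 1.37, "ax": -0.25, "ay": 1.15, "az": 0},
    {"fingers": 0, "dx": 0.96, "dy": 0.21, "dz": 1.3, "ax": -0.25, "ay": 1.15, "az": 0},
    {"fingers": 0, "dx": 1.07, "dy": 0.24, "dz": 1.22, "ax": -0.25, "ay": 1.15, "az": 0},
    {"fingers": 0, "dx": 1.16, "dy": 0.26, "dz": 1.12, "ax": -0.25, "ay": 1.15, "az": 0},
    {"fingers": 0, "dx": 0, "dy": 0, "dz": 0, "ax": 0, "ay": 0, "az": 0}
  ]
}}

```text
t: 16.03
tool_pos: [0.4638, 0.1059, 0.3312]
eef_rot: [0.994, 0.107, 0.005, -0.002]
force: [0.2, -0.1, -0.7]
opening: 0.156
gripper_force: 30.0
```

```bash
python3 -c "
from st import *
rows([10,40,70,90,100,110,120,130,150,180,210,230,245,260])
im,D=env.capture('scene');P=deproj('scene',D);cv2.imwrite('pics/s1.png',im)
"
```

```text
TCP fwd 0.4757 lat 0.0029 z 0.3312 tilt 0.6 yaw 12.3 lat tilt 0.1 grip fwd 0.4774 z 0.1547 F [ 0.2 -0.1 -0.7] T [-0.  0. -0.] q [ 0.57  0.2  -0.46  0.   -0.9   1.22] t 16.03
10 [206, 212, 212] fwd 0.5851 lat 0.0034 z 0.1920
40 [0, 210, 239] fwd 0.5764 lat 0.0034 z 0.2003
70 [136, 140, 141] fwd 0.5692 lat 0.0034 z 0.2027
90 [208, 214, 215] fwd 0.5642 lat 0.0034 z 0.2072
100 [209, 215, 216] fwd 0.5618 lat 0.0034 z 0.2094
110 [203, 208, 211] fwd 0.5596 lat 0.0035 z 0.2079
120 [202, 208, 209] fwd 0.5573 lat 0.0035 z 0.2054
130 [203, 209, 210] fwd 0.5549 lat 0.0035 z 0.2027
150 [205, 210, 214] fwd 0.5484 lat 0.0036 z 0.1806
180 [206, 211, 215] fwd 0.5384 lat 0.0037 z 0.1760
210 [204, 210, 214] fwd 0.5273 lat 0.0038 z 0.1714
230 [123, 129, 128] fwd 0.5191 lat 0.0038 z 0.1678
245 [64, 61, 62] fwd 0.5130 lat 0.0039 z 0.1668
260 [53, 80, 132] fwd 0.5073 lat 0.0042 z 0.1672
```

>>> {"op": "step_arm", "data": {
  "steps": [
    {"fingers": 0, "dx": 1.25, "dy": 0.28, "dz": 1.02, "ax": -0.25, "ay": 1.15, "az": 0},
    {"fingers": 0, "dx": 1.33, "dy": 0.29, "dz": 0.91, "ax": -0.25, "ay": 1.15, "az": 0},
    {"fingers": 0, "dx": 1.26, "dy": 0.28, "dz": 0.6, "ax": -0.11, "ay": 0.49, "az": 0},
    {"fingers": 0, "dx": 1.3, "dy": 0.29, "dz": 0.48, "ax": -0.11, "ay": 0.49, "az": 0},
    {"fingers": 0, "dx": 1.32, "dy": 0.29, "dz": 0.35, "ax": -0.11, "ay": 0.49, "az": 0},
    {"fingers": 0, "dx": 1.33, "dy": 0.29, "dz": 0.22, "ax": -0.11, "ay": 0.49, "az": 0},
    {"fingers": 0, "dx": 1.33, "dy": 0.29, "dz": 0.1, "ax": -0.11, "ay": 0.49, "az": 0},
    {"fingers": 0, "dx": 1.31, "dy": 0.29, "dz": 0, "ax": -0.11, "ay": 0.49, "az": 0}
  ]
}}

```text
t: 16.8
tool_pos: [0.5652, 0.1277, 0.3651]
eef_rot: [0.993, 0.107, -0.045, 0.005]
force: [-0.2, 1.1, -0.8]
opening: 0.158
gripper_force: 30.0
```

>>> {"op": "step_arm", "data": {
  "steps": [
    {"fingers": 0, "dx": 1.28, "dy": 0.28, "dz": -0.1, "ax": 0, "ay": 0, "az": 0},
    {"fingers": 0, "dx": 1.2, "dy": 0.27, "dz": -0.2, "ax": 0, "ay": 0, "az": 0},
    {"fingers": 0, "dx": 1.0, "dy": 0.22, "dz": -0.2, "ax": 0, "ay": 0, "az": 0},
    {"fingers": 0, "dx": 0.5, "dy": 0.11, "dz": 0, "ax": 0, "ay": 0, "az": 0},
    {"fingers": 0, "dx": 0, "dy": 0, "dz": 0, "ax": 0, "ay": 0, "az": 0},
    {"fingers": 0, "dx": 0, "dy": 0, "dz": 0, "ax": 0, "ay": 0, "az": 0}
  ]
}}

```text
t: 17.3
tool_pos: [0.6048, 0.1364, 0.3607]
eef_rot: [0.993, 0.107, -0.044, 0.005]
force: [-1.3, -0.4, 0.1]
opening: 0.156
gripper_force: 30.0
```

```bash
python3 -c "
from st import *
rows([130,150,180,210,230,245])
for c in('scene','top'):
    im,D=env.capture(c);P=deproj(c,D);cv2.imwrite('pics/%s2.png'%c,im)
    f=np.array([np.cos(.2182),np.sin(.2182)]);l=np.array([-f[1],f[0]])
    F=P[...,:2]@f;L=P[...,:2]@l;m=(abs(L-.003)<.1)&(abs(L-.003)>.05)&(F>.655)&(F<.80)&(P[...,2]>.12)&(P[...,2]<.27)
    h=np.arange(.11,.27,.02)
    print(c,m.sum(),[(round(z,2),np.percentile(F[m&(abs(P[...,2]-z)<.005)],[5,50,95]).round(3).tolist()) for z in h if (m&(abs(P[...,2]-z)<.005)).sum()>5])
"
```

```text
TCP fwd 0.6200 lat 0.0023 z 0.3607 tilt -5.1 yaw 12.2 lat tilt 0.0 grip fwd 0.6043 z 0.1849 F [-1.3 -0.4  0.1] T [ 0.  -0.2  0. ] q [ 0.48  0.43 -0.03 -0.03 -1.2   1.32] t 17.3
130 [211, 217, 220] fwd 0.6838 lat 0.0027 z 0.2056
150 [210, 216, 220] fwd 0.6776 lat 0.0027 z 0.2039
180 [128, 131, 136] fwd 0.6671 lat 0.0028 z 0.2005
210 [129, 131, 133] fwd 0.6556 lat 0.0029 z 0.1966
230 [128, 133, 134] fwd 0.6471 lat 0.0029 z 0.1939
245 [66, 63, 64] fwd 0.6410 lat 0.0030 z 0.1935
scene 628 [(np.float64(0.13), [0.671, 0.674, 0.685]), (np.float64(0.15), [0.679, 0.682, 0.695]), (np.float64(0.17), [0.685, 0.688, 0.699]), (np.float64(0.19), [0.692, 0.694, 0.706]), (np.float64(0.21), [0.7, 0.703, 0.714]), (np.float64(0.23), [0.698, 0.706, 0.722])]
top 605 [(np.float64(0.13), [0.67, 0.672, 0.674]), (np.float64(0.15), [0.678, 0.679, 0.681]), (np.float64(0.17), [0.684, 0.686, 0.689]), (np.float64(0.19), [0.69, 0.693, 0.696]), (np.float64(0.21), [0.697, 0.699, 0.701]), (np.float64(0.23), [0.696, 0.706, 0.72])]
```

View pics/scene2.png

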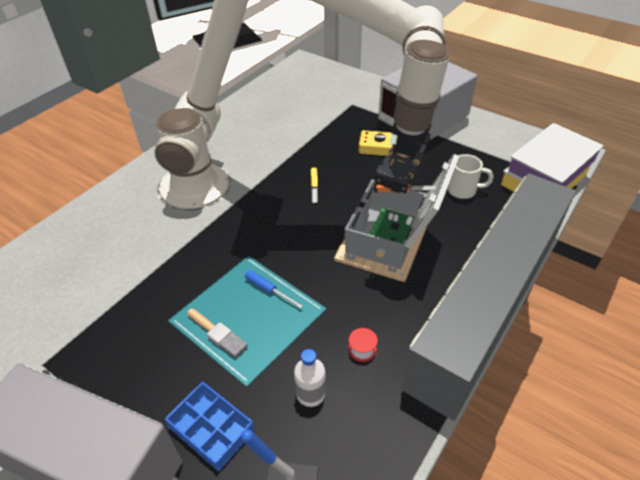

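The picture shows the lid standing open, leaning back past upright at about (440,190), with the board exposed inside. The fitted slope gives about 1.9 rad, on its stop. The mat is free between the screwdriver (270,290) and the brush (220,335). Now I return the tool.

>>> {"op": "step_arm", "data": {
  "steps": [
    {"fingers": 0, "dx": -2.0, "dy": -0.4, "dz": 0.3, "ax": 0, "ay": 0, "az": 0},
    {"fingers": 0, "dx": -2.5, "dy": -0.6, "dz": 1, "ax": -0.94, "ay": 4.33, "az": 0},
    {"fingers": 0, "dx": -2.0, "dy": -2, "dz": 1, "ax": -0.94, "ay": 4.33, "az": 0},
    {"fingers": 0, "dx": -1, "dy": -3, "dz": 1, "ax": -0.94, "ay": 4.33, "az": 0},
    {"fingers": 0, "dx": -0.5, "dy": -3.5, "dz": 0, "ax": -0.94, "ay": 4.33, "az": 0},
    {"fingers": 0, "dx": 0, "dy": -3.8, "dz": 0, "ax": 0, "ay": 0, "az": -1.3},
    {"fingers": 0, "dx": 0, "dy": -3.8, "dz": 0, "ax": 0, "ay": 0, "az": -1.3},
    {"fingers": 0, "dx": 0, "dy": -3.8, "dz": 0, "ax": 0, "ay": 0, "az": -1.3}
  ]
}}

```text
t: 18.12
tool_pos: [0.5243, -0.0739, 0.3951]
eef_rot: [0.978, 0.071, -0.196, 0.014]
force: [1.1, -0.6, -1.0]
opening: 0.155
gripper_force: 30.0
```

>>> {"op": "step_arm", "data": {
  "steps": [
    {"fingers": 0, "dx": 0, "dy": -3.5, "dz": -1, "ax": 0, "ay": 0, "az": -1.9},
    {"fingers": 0, "dx": -0.3, "dy": -3.5, "dz": -2, "ax": 0, "ay": 0, "az": -1.9},
    {"fingers": 0, "dx": -0.5, "dy": -3.5, "dz": -2, "ax": 0, "ay": 0, "az": -1.9},
    {"fingers": 0, "dx": -0.5, "dy": -3.5, "dz": -2, "ax": 0, "ay": 0, "az": -1.8},
    {"fingers": 0, "dx": -0.5, "dy": -3.3, "dz": -2, "ax": 0, "ay": 0, "az": -1.8},
    {"fingers": 0, "dx": 0, "dy": -2.4, "dz": -1, "ax": 0, "ay": 0, "az": 0},
    {"fingers": 0, "dx": 0, "dy": 0, "dz": 0, "ax": 0, "ay": 0, "az": 0},
    {"fingers": 0, "dx": 0, "dy": 0, "dz": 0, "ax": 0, "ay": 0, "az": 0}
  ]
}}

```text
t: 18.78
tool_pos: [0.5064, -0.2705, 0.2938]
eef_rot: [0.98, -0.009, -0.198, -0.002]
force: [-0.0, 0.7, 0.3]
opening: 0.16
gripper_force: 30.0
```

Run:
```python
from m import *
o=env.get_obs();m=R.from_quat(o["eef_rot"]).as_matrix();print(o["tool_pos"],m[:,2].round(3),m[:,0].round(3),o["t"])
M=env.camera_model("wrist");im,D=env.capture("wrist");cv2.imwrite("pics/w12.png",im);P=deproj("wrist",D,M)
for v in range(60,290,15):print(v,im[v,323].tolist(),np.median(P[v,317:329],0).round(4))
```

```text
[ 0.50641841 -0.27049394  0.29377367] [-0.388  0.008 -0.922] [ 0.922 -0.017 -0.388] 18.7833
60 [117, 114, 31] [ 0.5054 -0.2692  0.0025]
75 [120, 113, 35] [ 0.4971 -0.269   0.0024]
90 [150, 154, 159] [ 0.5323 -0.27    0.1271]
105 [152, 154, 156] [ 0.5278 -0.27    0.1268]
120 [152, 154, 158] [ 0.5234 -0.2699  0.1272]
135 [154, 156, 159] [ 0.5183 -0.2701  0.1266]
150 [152, 156, 160] [ 0.5135 -0.2697  0.1271]
165 [150, 154, 158] [ 0.5081 -0.2695  0.1268]
180 [154, 156, 161] [ 0.5024 -0.2694  0.1268]
195 [148, 153, 158] [ 0.4968 -0.2693  0.1272]
210 [149, 153, 157] [ 0.4902 -0.2692  0.1267]
225 [152, 155, 159] [ 0.4839 -0.269   0.1271]
240 [149, 154, 157] [ 0.4769 -0.2689  0.1271]
255 [87, 82, 81] [ 0.4729 -0.2688  0.131 ]
270 [4, 115, 198] [ 0.4684 -0.2688  0.1343]
285 [0, 112, 197] [ 0.4601 -0.2686  0.134 ]
```

>>> {"op": "step_arm", "data": {
  "steps": [
    {"fingers": 0, "dx": 0, "dy": 0, "dz": -2.5, "ax": 0, "ay": 0, "az": 0},
    {"fingers": 0, "dx": 0, "dy": 0, "dz": -3, "ax": 0, "ay": 0, "az": 0},
    {"fingers": 0, "dx": 0, "dy": 0, "dz": -3, "ax": 0, "ay": 0, "az": 0},
    {"fingers": 0, "dx": 0, "dy": 0, "dz": -1.7, "ax": 0, "ay": 0, "az": 0},
    {"fingers": 0, "dx": 0, "dy": 0, "dz": -1.1, "ax": 0, "ay": 0, "az": 0},
    {"fingers": 0, "dx": 0, "dy": 0, "dz": 0, "ax": 0, "ay": 0, "az": 0},
    {"fingers": 0, "dx": 0, "dy": 0, "dz": 0, "ax": 0, "ay": 0, "az": 0}
  ]
}}

```text
t: 19.42
tool_pos: [0.5079, -0.2688, 0.1823]
eef_rot: [0.98, -0.007, -0.197, -0.001]
force: [0.0, 0.1, -0.9]
opening: 0.159
gripper_force: 30.0
```

>>> {"op": "step_arm", "data": {
  "steps": [
    {"fingers": 0.2, "dx": 0, "dy": 0, "dz": 0, "ax": 0, "ay": 0, "az": 0},
    {"fingers": 0.35, "dx": 0, "dy": 0, "dz": 0, "ax": 0, "ay": 0, "az": 0},
    {"fingers": 0.4, "dx": 0, "dy": 0, "dz": 0, "ax": 0, "ay": 0, "az": 0},
    {"fingers": 0.4, "dx": 0, "dy": 0, "dz": 1, "ax": 0, "ay": 0, "az": 0},
    {"fingers": 0.4, "dx": 0, "dy": 0, "dz": 2, "ax": 0, "ay": 0, "az": 0},
    {"fingers": 0.4, "dx": 0, "dy": 0, "dz": 3, "ax": 0, "ay": 0, "az": 0},
    {"fingers": 0.4, "dx": 0, "dy": 0, "dz": 3, "ax": 0, "ay": 0, "az": 0},
    {"fingers": 0.4, "dx": 0, "dy": 0, "dz": 0, "ax": 0, "ay": 0, "az": 0}
  ]
}}

```text
t: 20.08
tool_pos: [0.5088, -0.2702, 0.2786]
eef_rot: [0.981, -0.008, -0.191, 0.001]
force: [0.6, -0.2, 0.3]
opening: 0.398
gripper_force: 0.0
```

Run:
```python
from m import *
print(env.get_obs()["tool_pos"],env.get_obs()["force"])
M=env.camera_model("wrist");im,D=env.capture("wrist");cv2.imwrite("pics/w13.png",im);P=deproj("wrist",D,M)
for v in list(range(85,250,20))+[270,285,300]:print(v,im[v,323].tolist(),np.median(P[v,319:327],0).round(4))
im,D=env.capture('top');P=deproj('top',D)
f=np.array([np.cos(.2182),np.sin(.2182)]);l=np.array([-f[1],f[0]])
F=P[...,:2]@f;L=P[...,:2]@l;m=(abs(L-.003)<.1)&(F>.655)&(F<.73)&(P[...,2]>.12)&(P[...,2]<.22)
c=np.polyfit(P[...,2][m],F[m],1);print("lid",np.pi/2+np.arctan(c[0]))
```

```text
[ 0.50875626 -0.27024739  0.2786393 ] [ 0.59393707 -0.2392683   0.33596822]
85 [157, 164, 167] [ 0.5056 -0.2702  0.0119]
105 [160, 165, 170] [ 0.495  -0.27    0.0119]
125 [160, 164, 167] [ 0.4837 -0.2698  0.0117]
145 [89, 95, 116] [ 0.4735 -0.2696  0.0156]
165 [20, 123, 209] [ 0.4623 -0.2695  0.0184]
185 [3, 121, 208] [ 0.4493 -0.2692  0.019 ]
205 [0, 205, 255] [ 0.4351 -0.269   0.0192]
225 [0, 203, 255] [ 0.4192 -0.2687  0.0186]
245 [0, 201, 255] [ 0.4027 -0.2685  0.0188]
270 [130, 122, 38] [ 0.3649 -0.2679  0.0027]
285 [127, 120, 36] [ 0.3487 -0.2676  0.0025]
300 [126, 120, 32] [ 0.3317 -0.2673  0.0025]
lid 1.898946250226542
```

View pics/w13.png

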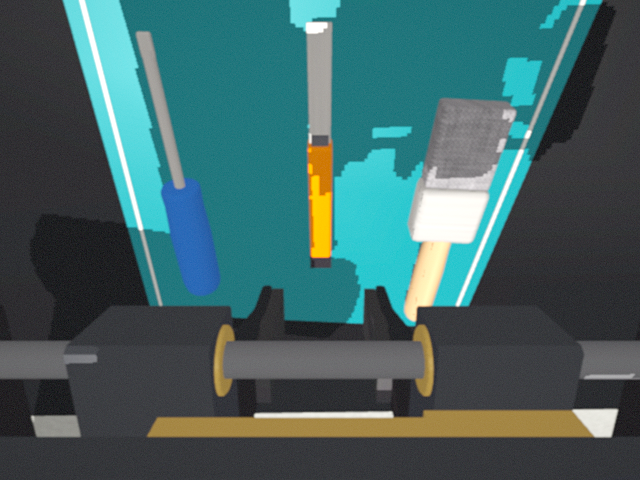

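The opener lies flat on the mat, tip at (320,25) and butt at (320,262), between the undisturbed screwdriver and brush. The gripper is clear and the lid measures 1.90 rad, so I hand the job in.

```bash
python3 -c "
from bench import env
print(env.job_done())"
```

```text
the job is handed in; nothing more can be done
None
```

The job is handed in, but no verdict came back: the opener levered the lid loose and swung it fully open (about 1.90 rad, on its stop), and the tool lies flat on the mat again; it took two insertions, because the arm hit joint limits on the first.

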